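# Discharge the old fan capacitors

### The arm

A 6-joint arm with a two-finger parallel gripper is mounted at the origin on the work surface. World frame = base frame: x ahead of the robot, y to its left, z up, the work surface at z = 0. Lengths are in mm, angles in rad, forces in N, time in s.
With the tool pointing down it reaches from about 425 to 925 mm from the base axis. Payload 12.5 kg.
Tool frame: the origin (TCP) lies at the very end of the fingers, on their centre line; the grasp point (between the pads) lies 19 mm behind it; z points along the fingers, y is the line along which they close (so a half turn about z gives the same grasp; the last joint's range is limited). The gripper opens to 85 mm and grips with 20 to 120 N. Pads are 22 mm wide; open, the fingers measure 114 mm over their backs; the gripper's body (76 mm by 85 mm) begins 54 mm behind the grasp point. The pads swing forward as they close: fully open they stand 13 mm farther back than shut.
Start: joints at [-1.357, 0.491, 1.559, -0, 1.092, -0.106], TCP at [196.509, -593.324, 192.127] pointing down, gripper open.
Joint ranges: [-3.1, 3.1], [-0.84, 2.19], [0.05, 2.79], [-1.13, 4.28], [0.06, 2.93], [-2.69, 2.69]. Speed limits (rad/s): [2.22, 2.22, 2.79, 3.14, 3.14, 3.14].

### API

Orientations are given as [roll, pitch, yaw] about the fixed x, y, z axes, in that order (R = Rz(yaw) Ry(pitch) Rx(roll)).
In Python, from station import bot, eyes, finish_job gives the robot as it stands. The module is installed in compiled form; this text tells all that it offers.
- The arm moves only by the tool drive_tool, never from a script. Its argument "plan" is a list of rows, each an object of numbers: "grip": the opening, from 0 (shut) to 1 (fully open); "x", "y", "z": the shift along the tool's x, y, z in mm; "wx", "wy", "wz": the turn, a rotation vector about the tool's x, y, z in degrees. A call has 1 to 5 rows; each row shifts and turns the commanded pose from where the row before left it, along the tool's axes as they then stand; what a row does not reach is not made up. A row lasts 1/10 s, in which the tool goes at most 50 mm and 8.59 degrees, less where a joint would pass 70% of its speed; a pose out of reach is approached as far as the arm can. A call with a gripper value outside its range is refused whole. The fingers move at their own pace and stop on an object; "grip_force" is the grip in N (left out, the last holds). Time passes only in rows, so rows that do not move let the fingers close. It gives the time, the measured TCP pose, the force, the opening and the grip force at its end, in the units of the state.
- bot.sense(): the state, without advancing time (a new reading comes with each control period).
- eyes.snapshot(name): name is "scene" or "top"; returns a dict with "pixels" (480x640x3 uint8, red, green, blue), "fx", "fy", "cx", "cy" (pixels), "world_from_camera" (4x4, takes a point from camera to world coordinates). Camera axes: x right, y up, looking along -z (the intrinsics and any distortion apply to the point x, -y, -z); pixel columns grow to the right and rows downward; lengths in mm; the calibration is good to about 2 mm. A picture is of the moment at which its call begins. There is no depth.
- finish_job(): hands the job in; it is judged then, once.
The state is a dict: "time": time; "qpos": joint angles; "joint_velocities": joint speeds; "joint_efforts": joint torques, N m; "position": TCP position; "tool_rot": TCP orientation; "force": force on the tool from outside, world axes, zero at the start; "moment": the same for the moment, N m; "opening": finger opening in mm; "grasp_force": force on a finger pad.
Only numpy, scipy, OpenCV 4.12 (cv2) and the standard library are available. Lean on these libraries where they do the work, as an engineer would, in place of code of your own. Each camera call takes 0.05 s, during which the arm holds its last target. There are 200 camera calls.

### The job

Lay every red capacitor flat in the discharge tray, the long ones in the long row and the short ones in the short row, squared up along the row's depth. Then take the wand from its stand and draw its tip slowly (about 2 cm a second) along the dark seam of the copper bus, from the green pad round both bends to the red pad, touching all the way and staying on the copper. Finally stand the wand back in its stand, with all the capacitors still lying in their rows, and leave the tumbler, canopy and file where they are.

Things in the scene. Friction and masses are not known exactly. Their poses are not given: they have to be found in the camera images.
- long1: Long red plastic fan capacitor (90 mm long along its x, 36 wide, 22 tall) lying flat, brass ends, with a white terminal block to grip (24 x 24 mm, 24 tall, top 46 mm above the underside) at the middle of its top. Origin: centre of the underside. Either way round is the same. May be absent in a run.
- long2: Long red plastic fan capacitor (90 mm long along its x, 36 wide, 22 tall) lying flat, brass ends, with a white terminal block to grip (24 x 24 mm, 24 tall, top 46 mm above the underside) at the middle of its top. Origin: centre of the underside. Either way round is the same. May be absent in a run.
- long3: Long red plastic fan capacitor (90 mm long along its x, 36 wide, 22 tall) lying flat, brass ends, with a white terminal block to grip (24 x 24 mm, 24 tall, top 46 mm above the underside) at the middle of its top. Origin: centre of the underside. Either way round is the same. May be absent in a run.
- short1: Short red plastic fan capacitor (65 mm long along its x, 36 wide, 22 tall) lying flat, brass ends, with a white terminal block to grip (24 x 24 mm, 24 tall, top 46 mm above the underside) at the middle of its top. Origin: centre of the underside. Either way round is the same. May be absent in a run.
- short2: Short red plastic fan capacitor (65 mm long along its x, 36 wide, 22 tall) lying flat, brass ends, with a white terminal block to grip (24 x 24 mm, 24 tall, top 46 mm above the underside) at the middle of its top. Origin: centre of the underside. Either way round is the same. May be absent in a run.
- short3: Short red plastic fan capacitor (65 mm long along its x, 36 wide, 22 tall) lying flat, brass ends, with a white terminal block to grip (24 x 24 mm, 24 tall, top 46 mm above the underside) at the middle of its top. Origin: centre of the underside. Either way round is the same. May be absent in a run.
- tray: Fixed discharge tray: plywood board 154 (x) x 316 (y) mm, floor 10 mm above the ledge, black rails 12 mm high round two rows, a split copper bus along the robot-side edge. Origin: on the ledge, board spans x -72 to 82 mm; x points away from the robot, y left. Capacitors lie with their length along the tray's x, side by side along y, up to three a row.
- long_row (a point): Centre of the floor of the row for long capacitors (the deeper one, +y half): inside it measures 100 mm along x and 142 mm along y.
- short_row (a point): Centre of the floor of the row for short capacitors (the shallower one, -y half): inside it measures 75 mm along x and 142 mm along y.
- seam_a (a point): Start of the seam (green pad), on the top face of the copper bus, 16 mm above the ledge. The bus is 19 mm wide; the seam is the dark line along its middle and runs straight from a to b, b to c, c to d.
- seam_b (a point): First bend of the seam, 155 mm from a.
- seam_c (a point): Second bend of the seam, 35 mm from b on a 45 degree slant.
- seam_d (a point): End of the seam (red pad), 90 mm from c.
- seam_mid (a point): Middle of the slanting part of the seam, between b and c; its x axis lies along the slant.
- wand: Discharge wand: square yellow handle 18 x 18 mm (z 6 to 68 mm) above a black collar 36 mm across, 6 mm thick; below it a 12 mm steel shank and a sprung copper tip that ends 70 mm below the collar and gives up to 10 mm upward at 1 to 3.5 N. Origin: centre of the collar's underside, z up along the handle. It stands in the stand, collar on the stand's top.
- wand_tip (a point): The lower end of the wand's sprung tip.
- stand: Fixed blue stand, a block 60 x 60 mm, 84 mm tall, with a square 24 mm hole in the top, 76 mm deep. Origin: centre of the underside on the ledge.
- tumbler: Upturned glass tumbler, 68 mm across, 80 mm tall. Bystander. Origin: centre of its foot on the ledge.
- canopy: White plastic ceiling fan canopy, 120 mm across, 54 mm tall. Bystander. Origin: centre of its underside.
- file: Steel file with a wooden handle, 215 mm long, lying flat. Bystander. Origin: on its underside, near the middle.
There are look-alikes about, which are no part of the job. What is shaped like the long2 but purple or turquoise is not meant. Leave any purple look-alike of the short1 alone.

How it is judged:
By the outcome, as a careful person would: the job done as asked, in the order asked, and still so for the second after the job is handed in, with the robot touching nothing.
Of long1, long2, long3, short1, short2, short3 only 4 to 5 are there at a start; the rules pass over those that are not, and their reading is None.
At some moment in a run one of long1, long2, long3, short1, short2, short3 may be knocked a few centimetres aside while the robot is not near it.
It also fails if it takes over 200 s, if anything falls off the work surface, if the arm or the gripper's body presses on something with over 40 N, if the wrist force passes 120 N, or if a joint passes its speed limit or range.

## Working session

There is one attempt and no reset: what is moved stays moved. The work goes in short steps, Python scripts to look and compute and a tool call to move; the robot and the scene stay as the last step left them, time stands still between calls to the robot, and variables do not carry over. Pictures are saved under pics/ and viewed, at most 14 in all, crops included, and the job is handed in when it is done.

Besides the shell and the picture viewer there is one more tool, called after ">>>" as name(argument=value, ...) on one line, values as JSON. drive_tool: Moves the arm, as the interface text tells. Its arguments: {"type":"object","properties":{"plan":{"type":"array"},"grip_force":{"type":"number"}},"required":["plan"]}

```bash
mkdir -p pics
cat > h.py <<'E'
import numpy as np, cv2
from station import bot, eyes
def snap(name, fn=None):
    s=eyes.snapshot(name)
    if fn: cv2.imwrite('pics/'+fn, s['pixels'][:,:,::-1])
    return s
def ray(s,u,v):
    T=np.array(s['world_from_camera']); d=np.array([(u-s['cx'])/s['fx'],-(v-s['cy'])/s['fy'],-1.0])
    return T[:3,3],T[:3,:3]@d
def onplane(s,u,v,z):
    o,d=ray(s,u,v); return o+d*(z-o[2])/d[2]
def proj(s,p):
    T=np.array(s['world_from_camera']); c=T[:3,:3].T@(np.array(p)-T[:3,3])
    return s['cx']+s['fx']*c[0]/-c[2], s['cy']-s['fy']*c[1]/-c[2]
E
python3 - <<'E'
from h import *
for n in('scene','top'):
    s=snap(n,n+'0.png'); print(n,s.keys(),s['fx'],s['fy'],s['cx'],s['cy']);print(np.round(s['world_from_camera'],3))
    for k in s:
        if k not in('pixels','fx','fy','cx','cy','world_from_camera'):print(k,s[k])
print(bot.sense())
E
```

```text
scene dict_keys(['pixels', 'fx', 'fy', 'cx', 'cy', 'world_from_camera']) 486.8434259151362 486.8434259151362 322.14190931079696 243.33311354869687
[[ 5.45000e-01 -5.33000e-01  6.47000e-01  1.16479e+03]
 [ 8.38000e-01  3.53000e-01 -4.16000e-01 -4.33046e+02]
 [-7.00000e-03  7.69000e-01  6.39000e-01  7.77512e+02]
 [ 0.00000e+00  0.00000e+00  0.00000e+00  1.00000e+00]]
top dict_keys(['pixels', 'fx', 'fy', 'cx', 'cy', 'world_from_camera']) 476.7993356394436 476.7993356394436 322.99949137765566 238.8661209664234
[[-2.200000e-02  9.970000e-01 -7.000000e-02  4.194700e+02]
 [-1.000000e+00 -2.200000e-02  3.000000e-03  1.336200e+01]
 [ 2.000000e-03  7.000000e-02  9.980000e-01  1.181611e+03]
 [ 0.000000e+00  0.000000e+00  0.000000e+00  1.000000e+00]]
{'time': 0.1, 'qpos': array([-1.35659253e+00,  4.91502416e-01,  1.55939276e+00, -1.56637625e-05,
        1.09169647e+00, -1.05592483e-01]), 'joint_velocities': array([ 0.00072394, -0.0018905 , -0.00085538, -0.00045595, -0.00181699,
        0.00013154]), 'joint_efforts': array([ 4.57335016e-03, -6.19442940e+01, -2.62025803e+01, -2.38180752e-05,
        2.86256880e-03,  8.91749949e-06]), 'position': array([ 196.45433119, -593.07028416,  191.58278233]), 'tool_rot': array([-3.14059776e+00, -9.14749071e-05,  3.19803461e-01]), 'force': array([-0.44144178, -0.19804673,  0.23315644]), 'moment': array([-0.01569886, -0.02710067,  0.00279096]), 'grasp_force': 0.0, 'opening': 85.63141913811332}
```

View pics/scene0.png

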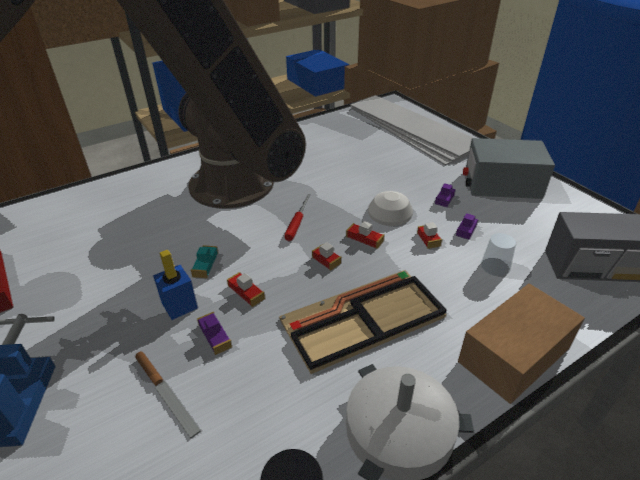

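View pics/top0.png

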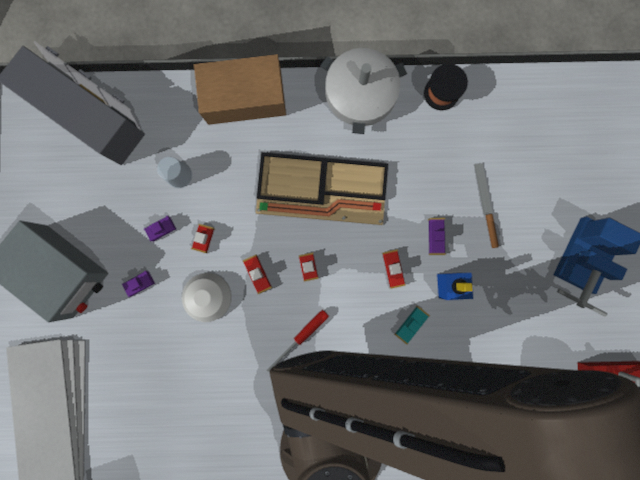

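Run:
```python
from h import *
s=snap('top'); p=s['pixels']; c=snap('scene')
cv2.imwrite('pics/crop1.png',cv2.resize(p[145:345,140:410,::-1],None,fx=2.9,fy=2.9,interpolation=cv2.INTER_CUBIC))
cv2.imwrite('pics/crop2.png',cv2.resize(c['pixels'][180:380,140:460,::-1],None,fx=2.5,fy=2.5,interpolation=cv2.INTER_CUBIC))
for nm,q in(('top',s),('scene',c)):
    hsv=cv2.cvtColor(q['pixels'],cv2.COLOR_RGB2HSV)
    m=(((hsv[...,0]<6)|(hsv[...,0]>174))&(hsv[...,1]>150)&(hsv[...,2]>80)).astype(np.uint8)
    n,l,st,ce=cv2.connectedComponentsWithStats(m)
    for i in range(1,n):
        if st[i,4]>25: print(nm,st[i],np.round(ce[i],1),np.round(onplane(q,*ce[i],22),0))
```

```text
top [373 202   8   8  56] [376.4 205.9] [ 579. -123.   22.]
top [193 226  20  25 183] [203.  238.6] [508. 302.  22.]
top [383 252  21  35 333] [392.8 268.8] [ 425. -159.   22.]
top [300 255  14  11  79] [306.2 258.5] [454.  51.  22.]
top [244 257  17  15 145] [252.1 263.6] [445. 183.  22.]
top [303 270  15  10  81] [309.8 274.8] [415.  43.  22.]
top [253 277  17  15 154] [261.3 283.7] [396. 161.  22.]
top [ 77 304   7   9  37] [ 79.9 307.6] [348. 599.  22.]
top [295 311  33  33 356] [311.  326.8] [290.  43.  22.]
top [578 363  58  12 310] [605.9 367.7] [ 177. -661.   22.]
top [628 370  12   7  48] [635.4 373. ] [ 163. -731.   22.]
scene [285 212  18  25 211] [294.  224.3] [297.  40.  22.]
scene [348 224  11  10  66] [354.  228.8] [397. 156.  22.]
scene [419 227  21  14  93] [427.2 234.9] [516. 293.  22.]
scene [365 231  17  11  95] [373.4 235.9] [446. 180.  22.]
scene [  0 252  12  52 236] [  3.4 280. ] [ 114. -607.   22.]
scene [326 253  13  10  58] [331.6 257.6] [456.  48.  22.]
scene [228 274  13  13  67] [233.9 280.4] [ 400. -176.   22.]
scene [244 285  18  14 131] [251.9 291.5] [ 453. -158.   22.]
scene [290 321  12   9  72] [295.4 324.8] [ 586. -127.   22.]
```

View pics/crop1.png

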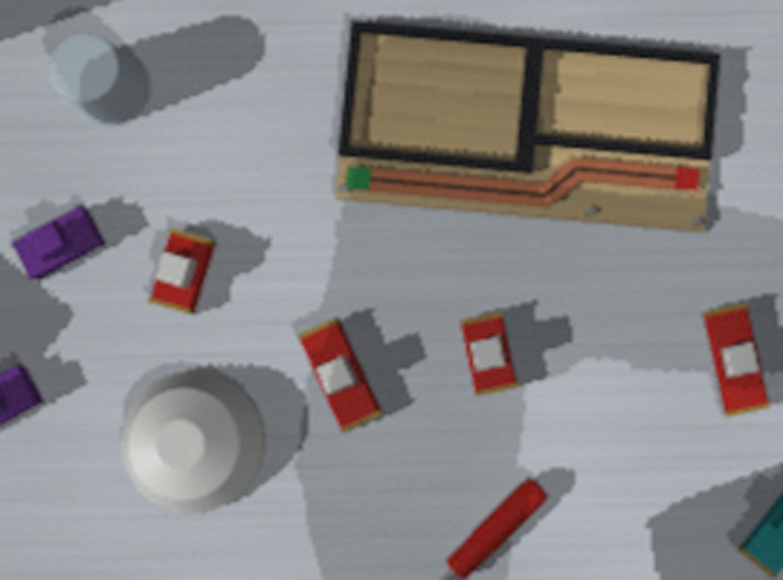

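View pics/crop2.png

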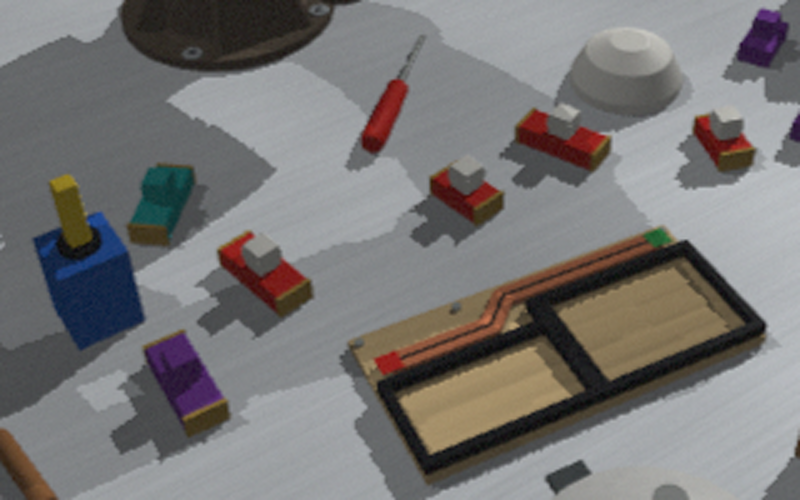

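```bash
cat >> h.py <<'E'
def hsvof(s): return cv2.cvtColor(s['pixels'],cv2.COLOR_RGB2HSV).astype(int)
def comps(m,amin):
    n,l,st,ce=cv2.connectedComponentsWithStats(m.astype(np.uint8))
    return [(l==i,ce[i],st[i]) for i in range(1,n) if st[i,4]>amin]
def rect(s,mask,z):
    c,_=cv2.findContours(mask.astype(np.uint8),cv2.RETR_EXTERNAL,cv2.CHAIN_APPROX_NONE)
    c=max(c,key=cv2.contourArea)[:,0]
    w=np.array([onplane(s,u,v,z)[:2] for u,v in c],np.float32)
    (x,y),(a,b),t=cv2.minAreaRect(w); 
    if a<b:a,b,t=b,a,t+90
    px=abs(onplane(s,320,240,z)-onplane(s,321,240,z)).max()
    return np.array([x,y]),a+px,b+px,(t+90)%180-90   # long-axis angle deg
def caps(s):
    h=hsvof(s); H,S,V=h[...,0],h[...,1],h[...,2]
    red=((H<6)|(H>174))&(S>150)&(V>60)
    m=(((H<28)|(H>174))&(S>110)&(V>60)).astype(np.uint8)
    m=cv2.morphologyEx(m,cv2.MORPH_CLOSE,np.ones((13,13)))
    out=[]
    for k,ce,st in comps(m,200):
        r=rect(s,k,22); fr=(red&k).sum()/k.sum()
        if 50<r[1]<115 and 30<r[2]<55 and fr>.35: out.append((np.round(ce,1),np.round(r[0],1),round(r[1],1),round(r[2],1),round(r[3],1),round(fr,2)))
    return out
E
python3 - <<'E'
from h import *
s=snap('top');c=snap('scene')
for k in caps(s):print(*k)
for nm,q in(('top',s),('scene',c)):
    h=hsvof(q);H,S,V=h[...,0],h[...,1],h[...,2]
    win=np.zeros(H.shape,bool)
    if nm=='top': win[195:225,255:392]=1
    else: win[265:335,280:420]=1
    g=comps((H>45)&(H<80)&(S>100)&win,15); r=comps(((H<5)|(H>175))&(S>190)&win,15)
    for t,L in(('green',g),('red',r)):
        for k in L: print(nm,t,k[2],onplane(q,*k[1],16).round(1))
    for k in comps((H>100)&(H<125)&(S>130)&(V>50),200): print(nm,'blue',k[2],k[1].round(1),onplane(q,*k[1],84).round(1), rect(q,k[0],84))
    for k in comps((H>18)&(H<34)&(S>170)&(V>100),20): print(nm,'yel',k[2],k[1].round(1),onplane(q,*k[1],152).round(1))
h=hsvof(s);H,S,V=h[...,0],h[...,1],h[...,2]
win=np.zeros(H.shape,bool);win[148:206,255:392]=1
for k in comps((S>60)&(V>70)&win,300): print('floor',k[2],rect(s,k[0],10))
for k in comps((V<60)&win,300): print('rail',k[2],rect(s,k[0],22))
cv2.imwrite('pics/st.png',np.hstack([cv2.resize(s['pixels'][260:310,430:485,::-1],None,fx=7,fy=7),cv2.resize(c['pixels'][245:320,150:205,::-1],None,fx=7,fy=7)[:350]]))
E
```

```text
[202.8 238.2] [509.8 303. ] 65.6 39.7 -17.3 0.54
[393.3 268.5] [ 425.3 -159.9] 89.9 38.7 10.6 0.63
[308.1 266.5] [434.8  47.1] 65.0 36.5 10.9 0.47
[257.  273.8] [419.9 171.7] 90.6 37.9 23.9 0.62
top green [260 203   8   7  53] [586.3 154.5  16. ]
top red [373 203   7   7  41] [ 578.8 -123.3   16. ]
top blue [ 554  217   86   77 3603] [597.1 250.5] [ 455.8 -621.9   84. ] (array([ 446.36364746, -624.33544922]), np.float64(179.5398899847089), np.float64(147.7165257268964), -28.78722381591797)
top blue [437 273  36  27 635] [452.3 285.6] [ 382.8 -284.4   84. ] (array([ 382.14910889, -289.93814087]), np.float64(80.64979141293155), np.float64(61.332717590910065), -88.65621829032898)
top yel [456 283  16   9 125] [463.7 286.6] [ 382.3 -290.4  152. ]
scene green [398 272  10   7  42] [588.  153.9  16. ]
scene red [291 321  10   8  55] [ 581.2 -124.7   16. ]
scene blue [  521     0   119   210 18548] [591.8  96.7] [ 312.7 1230.1   84. ] (array([  56.32675171, 1565.67419434]), np.float64(2194.147785967523), np.float64(395.7792556940852), -59.57260704040527)
scene blue [ 287   50   61   46 2043
[... 731 characters left out ...]
9133), -6.015159606933594)
scene yel [160 250  10   7  42] [164.5 253.2] [ 386.  -301.6  152. ]
floor [ 261  157   61   43 2230] (array([656.46569824,  86.09414673]), np.float64(145.45975345694265), np.float64(100.07063907705984), 83.49592590332031)
floor [ 326  162   59   34 1653] (array([651.25872803, -72.33224487]), np.float64(145.5663360985442), np.float64(74.89401096426687), 83.49032592773438)
floor [257 195 128  11 796] (array([598.72033691,  13.32667542]), np.float64(317.0891479881926), np.float64(27.44462436758718), 88.73209381103516)
rail [ 257  153  131   52 1362] (array([645.19165039,   8.11320496]), np.float64(315.6491030551425), np.float64(118.65038479342374), 83.49813079833984)
```

View pics/st.png

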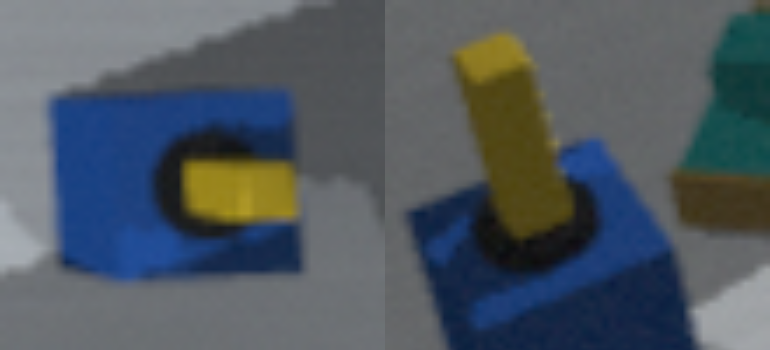

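>>> drive_tool(plan=[{"grip":1,"wz":-8.2},{"wz":-8.2},{"wz":-8.2},{"wz":-8.2},{"wz":-8.2}])

```text
$.plan[0]: bad value
```

>>> drive_tool(plan=[{"wz":-8.2},{"wz":-8.2},{"wz":-8.2},{"wz":-8.2},{"wz":-8.2}])

```text
$.plan[0]: bad value
```

>>> drive_tool(plan=[{"x":38,"y":30},{"x":38,"y":30},{"x":38,"y":30},{"x":38,"y":30},{"x":38,"y":30}])

```text
$.plan[0]: bad value
```

>>> drive_tool(plan=[{"x":38,"y":30},{"x":38,"y":30},{"x":38,"y":30},{"x":38,"y":30},{}])

```text
$.plan[0]: bad value
```

>>> drive_tool(plan=[{"grip":1,"x":0,"y":0,"z":0,"wx":0,"wy":0,"wz":-8.2}])

```text
time: 0.4
position: [196.5, -593.3, 192.0]
tool_rot: [-3.141, -0.0, 0.464]
force: [0.4, 0.8, -0.1]
opening: 85.4
grasp_force: 0.0
```

>>> drive_tool(plan=[{"x":0,"y":0,"z":0,"wx":0,"wy":0,"wz":-8.2}])

```text
$.plan[0]: bad value
```

>>> drive_tool(plan=[{"grip":1,"wz":-8.2}], grip_force=60)

```text
$.plan[0]: bad value
```

>>> drive_tool(plan=[{"grip":1,"x":0,"y":0,"z":0,"wx":0,"wy":0,"wz":-8.2},{"grip":1,"x":0,"y":0,"z":0,"wx":0,"wy":0,"wz":-8.2},{"grip":1,"x":0,"y":0,"z":0,"wx":0,"wy":0,"wz":-8.2},{"grip":1,"x":0,"y":0,"z":0,"wx":0,"wy":0,"wz":-8.2},{"grip":1,"x":0,"y":0,"z":0,"wx":0,"wy":0,"wz":-8.2}], grip_force=60)

```text
time: 0.9
position: [196.5, -593.3, 192.1]
tool_rot: [-3.142, -0.0, 1.184]
force: [0.2, -0.5, -0.2]
opening: 85.5
grasp_force: 0.0
```

>>> drive_tool(plan=[{"grip":1,"x":0,"y":0,"z":0,"wx":0,"wy":0,"wz":-8.2},{"grip":1,"x":0,"y":0,"z":0,"wx":0,"wy":0,"wz":-8.2},{"grip":1,"x":0,"y":0,"z":0,"wx":0,"wy":0,"wz":-8.2},{"grip":1,"x":0,"y":0,"z":0,"wx":0,"wy":0,"wz":-8.2}])

```text
time: 1.3
position: [196.5, -593.3, 192.0]
tool_rot: [3.142, -0.0, 1.757]
force: [-1.0, 1.0, 0.5]
opening: 85.4
grasp_force: 0.0
```

>>> drive_tool(plan=[{"grip":1,"x":38,"y":30,"z":0,"wx":0,"wy":0,"wz":0},{"grip":1,"x":38,"y":30,"z":0,"wx":0,"wy":0,"wz":0},{"grip":1,"x":38,"y":30,"z":0,"wx":0,"wy":0,"wz":0},{"grip":1,"x":38,"y":30,"z":0,"wx":0,"wy":0,"wz":0},{"grip":1,"x":38,"y":30,"z":0,"wx":0,"wy":0,"wz":0}])

```text
time: 1.8
position: [310.5, -377.8, 192.2]
tool_rot: [3.141, 0.0, 1.751]
force: [1.3, -0.4, 0.6]
opening: 85.5
grasp_force: 0.0
```

>>> drive_tool(plan=[{"grip":1,"x":38,"y":30,"z":0,"wx":0,"wy":0,"wz":0},{"grip":1,"x":38,"y":30,"z":0,"wx":0,"wy":0,"wz":0},{"grip":1,"x":38,"y":30,"z":0,"wx":0,"wy":0,"wz":0},{"grip":1,"x":38,"y":30,"z":0,"wx":0,"wy":0,"wz":0},{"grip":1,"x":0,"y":0,"z":0,"wx":0,"wy":0,"wz":0}])

```text
time: 2.3
position: [402.4, -204.3, 192.3]
tool_rot: [3.141, -0.0, 1.756]
force: [-1.0, -0.3, -1.2]
opening: 85.2
grasp_force: 0.0
```

>>> drive_tool(plan=[{"grip":1,"x":38,"y":30.6,"z":0,"wx":0,"wy":0,"wz":0},{"grip":1,"x":0,"y":0,"z":40,"wx":0,"wy":0,"wz":0},{"grip":1,"x":0,"y":0,"z":40,"wx":0,"wy":0,"wz":0},{"grip":1,"x":0,"y":0,"z":30,"wx":0,"wy":0,"wz":0},{"grip":1,"x":0,"y":0,"z":20,"wx":0,"wy":0,"wz":0}])

```text
time: 2.8
position: [423.5, -165.7, 60.3]
tool_rot: [-3.14, -0.001, 1.751]
force: [0.6, -0.6, 0.1]
opening: 85.6
grasp_force: 0.0
```

>>> drive_tool(plan=[{"grip":1,"x":0,"y":0,"z":15,"wx":0,"wy":0,"wz":0},{"grip":1,"x":0,"y":0,"z":15,"wx":0,"wy":0,"wz":0},{"grip":1,"x":0,"y":0,"z":6,"wx":0,"wy":0,"wz":0},{"grip":0,"x":0,"y":0,"z":0,"wx":0,"wy":0,"wz":0},{"grip":0,"x":0,"y":0,"z":0,"wx":0,"wy":0,"wz":0}], grip_force=60)

```text
time: 3.3
position: [424.3, -165.9, 26.5]
tool_rot: [3.141, 0.0, 1.751]
force: [0.4, 0.8, -0.5]
opening: 58.9
grasp_force: 0.0
```

>>> drive_tool(plan=[{"grip":0,"x":0,"y":0,"z":0,"wx":0,"wy":0,"wz":0},{"grip":0,"x":0,"y":0,"z":0,"wx":0,"wy":0,"wz":0},{"grip":0,"x":0,"y":0,"z":0,"wx":0,"wy":0,"wz":0},{"grip":0,"x":0,"y":0,"z":0,"wx":0,"wy":0,"wz":0},{"grip":0,"x":0,"y":0,"z":0,"wx":0,"wy":0,"wz":0}])

```text
time: 3.8
position: [424.2, -165.6, 26.2]
tool_rot: [3.141, 0.0, 1.751]
force: [-0.1, 0.6, -0.5]
opening: -0.0
grasp_force: 0.0
```

Run:
```python
from h import *
s=snap('top');c=snap('scene')
for k in caps(s):print(*k)
cv2.imwrite('pics/m1.png',np.hstack([cv2.resize(s['pixels'][200:320,180:480,::-1],(400,160)),cv2.resize(c['pixels'][190:340,130:480,::-1],(400,171))[:160]]) if 0 else np.vstack([cv2.resize(s['pixels'][200:320,180:480,::-1],(700,280)),cv2.resize(c['pixels'][190:340,130:480,::-1],(700,300))]))
```

```text
[202.7 238.2] [509.4 303.1] 64.9 39.7 -17.3 0.54
[257.2 274. ] [419.4 171.6] 91.0 37.7 24.1 0.65
```

View pics/m1.png

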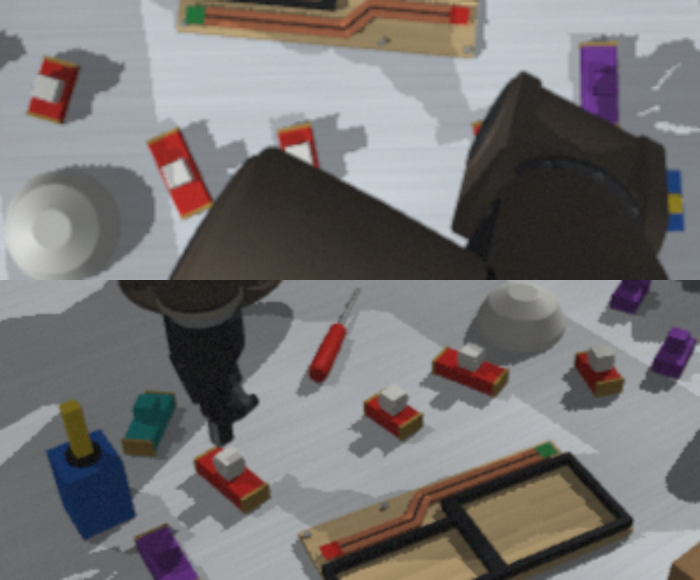

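Run:
```python
from h import *
c=snap('scene');s=snap('top')
b=bot.sense();print(b['position'],b['tool_rot'])
print(proj(c,b['position']),onplane(c,240,268,26),onplane(c,240,268,60))
print('block',onplane(c,245,280,46),onplane(s,394.5,268.5,46))
print('canopy etc', onplane(c,326,251,46))
x=c['pixels'][235:300,205:275,::-1]
cv2.imwrite('pics/m2.png',cv2.resize(x,None,fx=8,fy=8,interpolation=cv2.INTER_CUBIC))
```

```text
[ 424.14799673 -165.60467654   26.09799132] [-3.14157520e+00  8.01051870e-05  1.75099416e+00]
(np.float64(242.6685892387068), np.float64(283.6126812370445)) [ 374.7443058  -148.35406404   26.        ] [ 410.48763273 -161.23414658   60.        ]
block [ 436.47470577 -163.59643194   46.        ] [ 425.11750883 -158.94831608   46.        ]
canopy etc [452.7158092   35.09707876  46.        ]
```

View pics/m2.png

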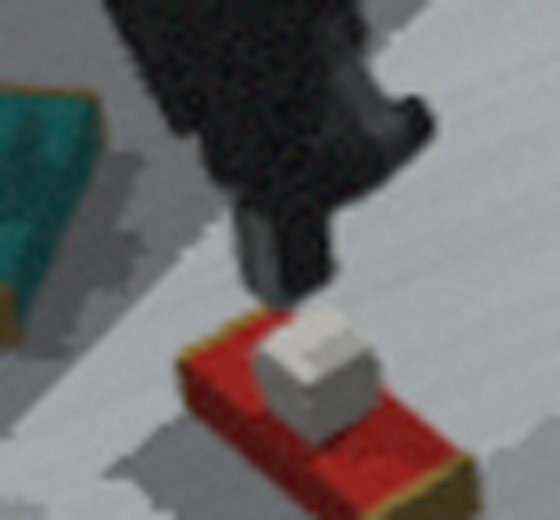

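Run:
```python
from h import *
c=snap('scene');s=snap('top')
print('base',proj(c,[0,0,0]),proj(s,[0,0,0]))
for z in (26,46,66,100,150,200): print(z,np.round(proj(c,[424.1,-165.6,z]),1),np.round(proj(c,[400,-160,z]),1))
print(onplane(c,244.75,277.5,46), bot.sense()['qpos'])
x=c['pixels'][120:300,130:330,::-1]
cv2.imwrite('pics/m3.png',cv2.resize(x,None,fx=3.3,fy=3.3,interpolation=cv2.INTER_CUBIC))
```

```text
base (np.float64(231.24453065077068), np.float64(183.47028167701643)) (np.float64(331.5240545418), np.float64(446.80406115795466))
26 [242.7 283.6] [240.2 276.3]
46 [241.6 277. ] [239.2 269.8]
66 [240.6 270.3] [238.1 263. ]
100 [238.8 258.4] [236.2 251.2]
150 [235.9 240. ] [233.4 232.9]
200 [232.9 220.4] [230.3 213.5]
[ 429.12754201 -160.59790216   46.        ] [-5.17465875e-01  5.28009576e-01  2.12487512e+00 -1.78939882e-04
  4.88708744e-01 -6.97474711e-01]
```

View pics/m3.png

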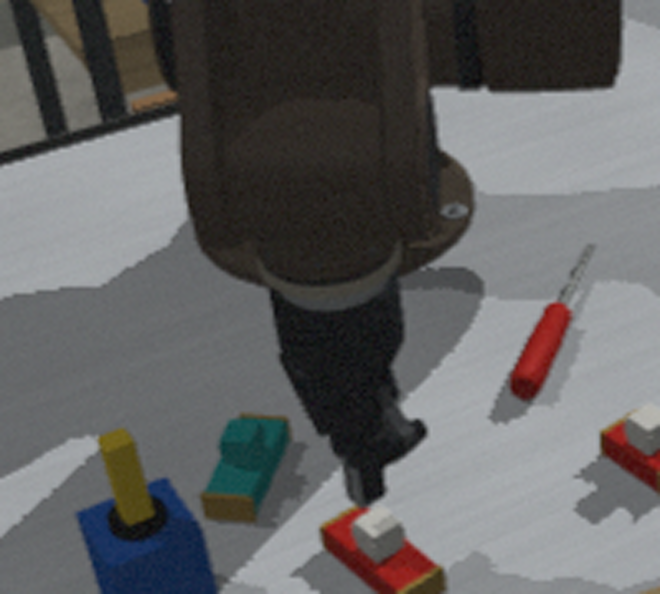

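>>> drive_tool(plan=[{"grip":0,"x":0,"y":0,"z":-40,"wx":0,"wy":0,"wz":0},{"grip":0,"x":0,"y":0,"z":-40,"wx":0,"wy":0,"wz":0},{"grip":1,"x":0,"y":0,"z":0,"wx":0,"wy":0,"wz":0},{"grip":1,"x":0,"y":0,"z":0,"wx":0,"wy":0,"wz":0},{"grip":1,"x":0,"y":0,"z":0,"wx":0,"wy":0,"wz":0}])

```text
time: 4.6
position: [423.7, -165.4, 105.4]
tool_rot: [-3.141, -0.001, 1.751]
force: [0.9, 0.1, 0.6]
opening: 43.4
grasp_force: 0.0
```

>>> drive_tool(plan=[{"grip":1,"x":0,"y":0,"z":0,"wx":0,"wy":0,"wz":0},{"grip":1,"x":0,"y":0,"z":0,"wx":0,"wy":0,"wz":0},{"grip":1,"x":0,"y":0,"z":0,"wx":0,"wy":0,"wz":0},{"grip":1,"x":0,"y":0,"z":0,"wx":0,"wy":0,"wz":0},{"grip":1,"x":0,"y":0,"z":0,"wx":0,"wy":0,"wz":0}])

```text
time: 5.1
position: [424.1, -165.6, 105.9]
tool_rot: [-3.141, -0.0, 1.751]
force: [-0.2, 0.4, 0.4]
opening: 85.3
grasp_force: 0.0
```

Run:
```python
from h import *
c=snap('scene')
p=bot.sense()['position'];print(p,bot.sense()['opening'],proj(c,p))
x=c['pixels'][150:310,150:330,::-1].copy()
cv2.imwrite('pics/m4.png',cv2.resize(x,None,fx=3.5,fy=3.5,interpolation=cv2.INTER_CUBIC))
```

```text
[ 424.13566757 -165.62665362  106.01437345] 85.50641573598892 (np.float64(238.42273438957662), np.float64(256.28863980213106))
```

View pics/m4.png

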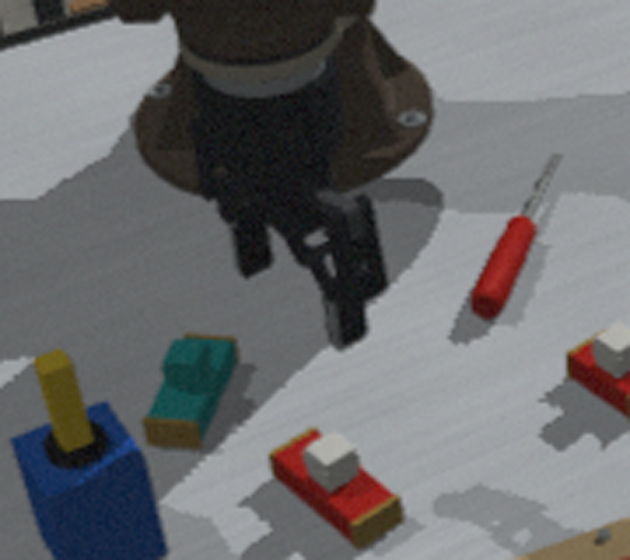

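>>> drive_tool(plan=[{"grip":0,"x":4.5,"y":3,"z":0,"wx":0,"wy":0,"wz":0},{"grip":0,"x":0,"y":0,"z":40,"wx":0,"wy":0,"wz":0},{"grip":0,"x":0,"y":0,"z":30,"wx":0,"wy":0,"wz":0},{"grip":0,"x":0,"y":0,"z":5,"wx":0,"wy":0,"wz":0},{"grip":0,"x":0,"y":0,"z":0,"wx":0,"wy":0,"wz":0}])

```text
time: 5.65
position: [426.2, -160.4, 30.9]
tool_rot: [-3.14, -0.001, 1.751]
force: [0.3, 1.1, 0.4]
opening: 12.0
grasp_force: 0.0
```

>>> drive_tool(plan=[{"grip":0,"x":0,"y":0,"z":0,"wx":0,"wy":0,"wz":0},{"grip":0,"x":0,"y":0,"z":3,"wx":0,"wy":0,"wz":0},{"grip":0,"x":0,"y":0,"z":3,"wx":0,"wy":0,"wz":0}])

```text
time: 5.95
position: [426.8, -160.9, 25.9]
tool_rot: [3.14, 0.001, 1.751]
force: [-0.0, 0.4, 0.6]
opening: -0.1
grasp_force: 0.0
```

>>> drive_tool(plan=[{"grip":0,"x":0,"y":0,"z":2,"wx":0,"wy":0,"wz":0},{"grip":0,"x":0,"y":0,"z":0,"wx":0,"wy":0,"wz":0}])

```text
time: 6.15
position: [426.3, -160.6, 23.1]
tool_rot: [-3.142, 0.0, 1.751]
force: [0.0, -0.8, 0.2]
opening: 0.3
grasp_force: 0.0
```

Run:
```python
from h import *
c=snap('scene')
p=bot.sense()['position'];print(p,bot.sense()['opening'],proj(c,p))
x=c['pixels'][240:300,200:280,::-1].copy()
cv2.imwrite('pics/m5.png',cv2.resize(x,None,fx=7,fy=7,interpolation=cv2.INTER_CUBIC))
```

```text
[ 426.2758912  -160.66561407   23.11935323] -0.1635853496023121 (np.float64(245.2729832885563), np.float64(284.2787312441745))
```

View pics/m5.png

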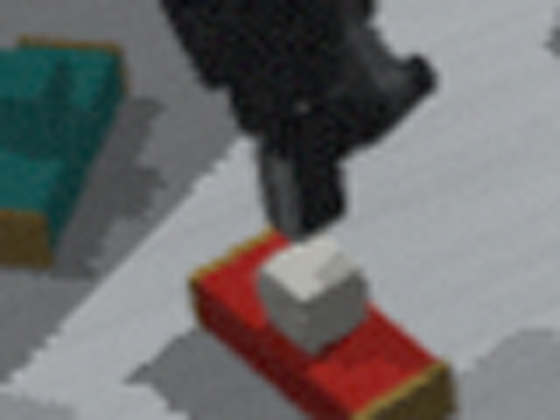

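>>> drive_tool(plan=[{"grip":0,"x":0,"y":0,"z":2,"wx":0,"wy":0,"wz":0},{"grip":0,"x":0,"y":0,"z":2,"wx":0,"wy":0,"wz":0},{"grip":0,"x":0,"y":0,"z":0,"wx":0,"wy":0,"wz":0}])

```text
time: 6.5
position: [426.2, -160.6, 18.8]
tool_rot: [-3.141, -0.0, 1.751]
force: [0.6, -0.0, -0.8]
opening: -0.2
grasp_force: 0.0
```

>>> drive_tool(plan=[{"grip":0,"x":0,"y":0,"z":2,"wx":0,"wy":0,"wz":0},{"grip":0,"x":0,"y":0,"z":2,"wx":0,"wy":0,"wz":0},{"grip":0,"x":0,"y":0,"z":0,"wx":0,"wy":0,"wz":0}])

```text
time: 6.8
position: [426.2, -160.6, 14.8]
tool_rot: [-3.141, -0.0, 1.751]
force: [0.6, 0.1, -0.3]
opening: -0.2
grasp_force: 0.0
```

>>> drive_tool(plan=[{"grip":0,"x":0,"y":0,"z":2,"wx":0,"wy":0,"wz":0},{"grip":0,"x":0,"y":0,"z":0,"wx":0,"wy":0,"wz":0}])

```text
time: 7.0
position: [426.2, -160.6, 12.9]
tool_rot: [-3.141, -0.0, 1.751]
force: [0.1, 0.5, 0.6]
opening: 0.2
grasp_force: 0.0
```

>>> drive_tool(plan=[{"grip":0,"x":0,"y":0,"z":2,"wx":0,"wy":0,"wz":0},{"grip":0,"x":0,"y":0,"z":0,"wx":0,"wy":0,"wz":0}])

```text
time: 7.2
position: [426.2, -160.6, 10.9]
tool_rot: [-3.141, -0.0, 1.751]
force: [0.8, -0.6, 0.4]
opening: -0.2
grasp_force: 0.0
```

Run:
```python
from h import *
c=snap('scene')
b=bot.sense();p=b['position'];print(p,b['force'],proj(c,p))
x=c['pixels'][255:295,220:270,::-1].copy()
cv2.imwrite('pics/m6.png',cv2.resize(x,None,fx=10,fy=10,interpolation=cv2.INTER_CUBIC))
```

```text
[ 426.24545684 -160.64369156   10.99690652] [-0.38583485 -0.79335755  0.00610947] (np.float64(245.86287015571307), np.float64(288.1713137551692))
```

View pics/m6.png

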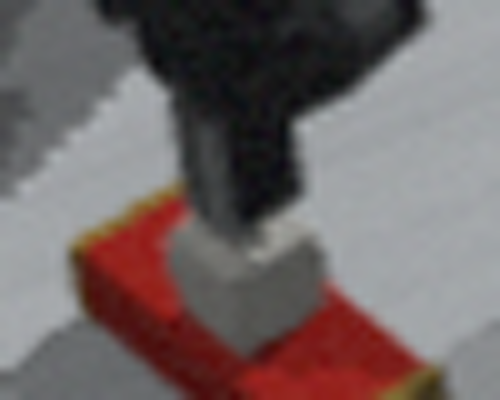

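>>> drive_tool(plan=[{"grip":0,"x":0,"y":0,"z":1.5,"wx":0,"wy":0,"wz":0},{"grip":0,"x":0,"y":0,"z":0,"wx":0,"wy":0,"wz":0}])

```text
time: 7.45
position: [426.3, -160.6, 9.5]
tool_rot: [-3.141, -0.0, 1.751]
force: [0.3, -0.5, 0.8]
opening: 0.1
grasp_force: 0.0
```

>>> drive_tool(plan=[{"grip":0,"x":0,"y":0,"z":1.5,"wx":0,"wy":0,"wz":0},{"grip":0,"x":0,"y":0,"z":0,"wx":0,"wy":0,"wz":0}])

```text
time: 7.65
position: [426.3, -160.6, 8.0]
tool_rot: [-3.141, 0.0, 1.751]
force: [0.6, -0.2, -0.1]
opening: 0.0
grasp_force: 0.0
```

>>> drive_tool(plan=[{"grip":0,"x":0,"y":0,"z":1,"wx":0,"wy":0,"wz":0},{"grip":0,"x":0,"y":0,"z":0,"wx":0,"wy":0,"wz":0}])

```text
time: 7.85
position: [426.2, -160.7, 7.0]
tool_rot: [-3.141, 0.0, 1.751]
force: [0.3, 0.2, 0.1]
opening: 0.2
grasp_force: 0.0
```

>>> drive_tool(plan=[{"grip":0,"x":0,"y":0,"z":1,"wx":0,"wy":0,"wz":0},{"grip":0,"x":0,"y":0,"z":0,"wx":0,"wy":0,"wz":0}])

```text
time: 8.05
position: [426.4, -160.7, 6.8]
tool_rot: [3.141, 0.001, 1.751]
force: [-2.5, 1.7, 14.2]
opening: -0.4
grasp_force: 7.4
```

>>> drive_tool(plan=[{"grip":0,"x":0,"y":0,"z":1,"wx":0,"wy":0,"wz":0},{"grip":0,"x":0,"y":0,"z":0,"wx":0,"wy":0,"wz":0}])

```text
time: 8.25
position: [426.4, -160.7, 6.7]
tool_rot: [3.14, 0.001, 1.751]
force: [-5.7, 2.7, 32.3]
opening: -0.0
grasp_force: 16.4
```

>>> drive_tool(plan=[{"grip":0,"x":0,"y":0,"z":1,"wx":0,"wy":0,"wz":0},{"grip":0,"x":0,"y":0,"z":0,"wx":0,"wy":0,"wz":0}])

```text
time: 8.45
position: [426.5, -160.7, 6.6]
tool_rot: [3.14, 0.002, 1.751]
force: [-8.9, 3.9, 50.2]
opening: 0.1
grasp_force: 25.4
```

Run:
```python
from h import *
c=snap('scene')
b=bot.sense();p=b['position'];print(p,b['force'],proj(c,p))
# dark finger rows near block: darkest-run bottom per column
g=c['pixels'].max(2)
for u in range(234,256,2): print(u,g[262:290:2,u])
```

```text
[ 426.48693685 -160.74336512    6.61173584] [-8.70519442  4.49585717 50.98151395] (np.float64(246.0809039597408), np.float64(289.65206445693275))
234 [ 96 159 167 169 161 166 155 138 151 147 148 143  89  77]
236 [ 23  56 147 152 169 165 136 152 140 133 137 147 137  83]
238 [ 20  30  47  56  60  78  95 128 116 100  91 104  98  95]
240 [ 28  28  29  49  73  60  55  53  75 116  96  91  91  94]
242 [ 25  28  12  32  48  54  58  62  72  97 113  92  93  91]
244 [26 29 22 27 28 24 30 31 40 85 92 83 81 85]
246 [19 26 20 25 26 23 20 25 62 86 83 83 86 83]
248 [ 24  28  24  15  20  27  22  37 151 104  83  83  83  80]
250 [ 23  21  28 130 145 127 116 136 137  83  85  83  85 124]
252 [ 30  19  62 167 162 167 167 170 166 122 112 111 126 125]
254 [ 23  22 133 165 164 167 169 170 167 168 168 158 127 125]
```

>>> drive_tool(plan=[{"grip":0,"x":0,"y":0,"z":-20,"wx":0,"wy":0,"wz":0},{"grip":1,"x":0,"y":0,"z":0,"wx":0,"wy":0,"wz":0},{"grip":1,"x":0,"y":0,"z":0,"wx":0,"wy":0,"wz":0},{"grip":1,"x":0,"y":0,"z":0,"wx":0,"wy":0,"wz":0},{"grip":1,"x":0,"y":0,"z":0,"wx":0,"wy":0,"wz":0}])

```text
time: 9.0
position: [426.1, -160.5, 23.5]
tool_rot: [-3.141, -0.001, 1.751]
force: [-0.2, -0.0, -0.2]
opening: 58.3
grasp_force: 0.0
```

>>> drive_tool(plan=[{"grip":1,"x":0,"y":0,"z":6,"wx":0,"wy":0,"wz":0},{"grip":1,"x":0,"y":0,"z":10,"wx":0,"wy":0,"wz":0},{"grip":1,"x":0,"y":0,"z":10,"wx":0,"wy":0,"wz":0},{"grip":1,"x":0,"y":0,"z":9,"wx":0,"wy":0,"wz":0},{"grip":1,"x":0,"y":0,"z":0,"wx":0,"wy":0,"wz":0}])

```text
time: 9.5
position: [425.6, -160.3, -12.4]
tool_rot: [-3.14, -0.002, 1.751]
force: [0.2, -0.1, 0.5]
opening: 85.6
grasp_force: 0.0
```

>>> drive_tool(plan=[{"grip":0,"x":0,"y":0,"z":0,"wx":0,"wy":0,"wz":0},{"grip":0,"x":0,"y":0,"z":0,"wx":0,"wy":0,"wz":0},{"grip":0,"x":0,"y":0,"z":0,"wx":0,"wy":0,"wz":0},{"grip":0,"x":0,"y":0,"z":0,"wx":0,"wy":0,"wz":0},{"grip":0,"x":0,"y":0,"z":0,"wx":0,"wy":0,"wz":0}], grip_force=50)

```text
time: 10.0
position: [426.4, -160.7, -10.4]
tool_rot: [3.141, 0.001, 1.751]
force: [-1.3, 0.3, 6.3]
opening: 23.0
grasp_force: 49.6
```

>>> drive_tool(plan=[{"grip":0,"x":0,"y":0,"z":-10,"wx":0,"wy":0,"wz":0},{"grip":0,"x":0,"y":0,"z":-20,"wx":0,"wy":0,"wz":0},{"grip":0,"x":0,"y":0,"z":-30,"wx":0,"wy":0,"wz":0},{"grip":0,"x":0,"y":0,"z":0,"wx":0,"wy":0,"wz":8.4},{"grip":0,"x":0,"y":0,"z":0,"wx":0,"wy":0,"wz":8.4}])

```text
time: 10.5
position: [426.6, -160.8, 50.6]
tool_rot: [3.139, 0.001, 1.452]
force: [-0.4, -0.5, -2.3]
opening: 22.9
grasp_force: 49.3
```

>>> drive_tool(plan=[{"grip":0,"x":24,"y":20,"z":0,"wx":0,"wy":0,"wz":0},{"grip":0,"x":24,"y":20,"z":0,"wx":0,"wy":0,"wz":0},{"grip":0,"x":24,"y":20,"z":0,"wx":0,"wy":0,"wz":0},{"grip":0,"x":24,"y":20,"z":0,"wx":0,"wy":0,"wz":0},{"grip":0,"x":24,"y":20,"z":0,"wx":0,"wy":0,"wz":0}])

```text
time: 11.0
position: [539.9, -51.6, 49.8]
tool_rot: [3.141, 0.0, 1.458]
force: [0.5, 0.1, -1.4]
opening: 22.7
grasp_force: 49.3
```

>>> drive_tool(plan=[{"grip":0,"x":24,"y":20,"z":0,"wx":0,"wy":0,"wz":0},{"grip":0,"x":24,"y":20,"z":0,"wx":0,"wy":0,"wz":0},{"grip":0,"x":24,"y":20,"z":0,"wx":0,"wy":0,"wz":0},{"grip":0,"x":24,"y":20,"z":0,"wx":0,"wy":0,"wz":0},{"grip":0,"x":24,"y":20,"z":0,"wx":0,"wy":0,"wz":0}])

```text
time: 11.5
position: [652.7, 56.3, 49.8]
tool_rot: [-3.141, 0.0, 1.458]
force: [0.1, -0.4, -1.7]
opening: 22.6
grasp_force: 49.3
```

Run:
```python
from h import *
b=bot.sense();print(b['position'],np.degrees(b['tool_rot']),b['force'],b['opening'])
s=snap('top')
for k in caps(s):print(*k)
c=snap('scene')
cv2.imwrite('pics/p1.png',np.vstack([cv2.resize(c['pixels'][170:370,200:470,::-1],(675,500),interpolation=cv2.INTER_CUBIC)]))
```

```text
[652.65915916  56.3445261   49.76578161] [-1.79989470e+02  6.38550668e-03  8.35322195e+01] [ 0.05287807 -0.4258905  -1.74462332] 22.61783997575453
[202.8 238.2] [509.8 303. ] 65.6 39.7 -17.3 0.54
```

>>> drive_tool(plan=[{"grip":0,"x":0,"y":1,"z":15,"wx":0,"wy":0,"wz":0},{"grip":0,"x":0,"y":0,"z":14,"wx":0,"wy":0,"wz":0},{"grip":0,"x":0,"y":0,"z":9,"wx":0,"wy":0,"wz":0},{"grip":0,"x":0,"y":0,"z":5,"wx":0,"wy":0,"wz":0},{"grip":0,"x":0,"y":0,"z":0,"wx":0,"wy":0,"wz":0}])

```text
time: 12.1
position: [652.5, 54.7, 5.0]
tool_rot: [-3.14, 0.0, 1.457]
force: [-0.7, 0.8, -0.7]
opening: 23.0
grasp_force: 49.5
```

>>> drive_tool(plan=[{"grip":0,"x":0,"y":0,"z":2,"wx":0,"wy":0,"wz":0},{"grip":0,"x":0,"y":0,"z":2,"wx":0,"wy":0,"wz":0},{"grip":0,"x":0,"y":0,"z":1.5,"wx":0,"wy":0,"wz":0},{"grip":0,"x":0,"y":0,"z":0,"wx":0,"wy":0,"wz":0}])

```text
time: 12.5
position: [653.1, 55.1, 0.6]
tool_rot: [3.142, 0.0, 1.458]
force: [-0.2, 0.1, -0.9]
opening: 22.9
grasp_force: 49.5
```

>>> drive_tool(plan=[{"grip":0,"x":0,"y":0,"z":1,"wx":0,"wy":0,"wz":0},{"grip":0,"x":0,"y":0,"z":0,"wx":0,"wy":0,"wz":0}])

```text
time: 12.7
position: [653.1, 55.2, -0.3]
tool_rot: [3.141, 0.0, 1.458]
force: [-0.3, 0.6, -1.1]
opening: 22.4
grasp_force: 49.4
```

>>> drive_tool(plan=[{"grip":0,"x":0,"y":0,"z":1,"wx":0,"wy":0,"wz":0},{"grip":0,"x":0,"y":0,"z":0,"wx":0,"wy":0,"wz":0}])

```text
time: 12.9
position: [653.2, 55.2, -0.4]
tool_rot: [3.141, 0.0, 1.458]
force: [-2.1, 0.6, 8.0]
opening: 22.5
grasp_force: 50.6
```

>>> drive_tool(plan=[{"grip":0,"x":0,"y":0,"z":1,"wx":0,"wy":0,"wz":0},{"grip":0,"x":0,"y":0,"z":0,"wx":0,"wy":0,"wz":0}])

```text
time: 13.1
position: [653.2, 55.2, -0.4]
tool_rot: [3.141, 0.0, 1.458]
force: [-7.3, -0.2, 17.1]
opening: 22.5
grasp_force: 51.8
```

>>> drive_tool(plan=[{"grip":1,"x":0,"y":0,"z":-1.5,"wx":0,"wy":0,"wz":0},{"grip":1,"x":0,"y":0,"z":0,"wx":0,"wy":0,"wz":0},{"grip":1,"x":0,"y":0,"z":0,"wx":0,"wy":0,"wz":0},{"grip":1,"x":0,"y":0,"z":0,"wx":0,"wy":0,"wz":0},{"grip":1,"x":0,"y":0,"z":0,"wx":0,"wy":0,"wz":0}])

```text
time: 13.6
position: [653.1, 55.2, -1.1]
tool_rot: [-3.141, 0.0, 1.458]
force: [0.4, -0.0, 0.5]
opening: 85.1
grasp_force: 0.0
```

>>> drive_tool(plan=[{"grip":1,"x":0,"y":0,"z":-20,"wx":0,"wy":0,"wz":0},{"grip":1,"x":0,"y":0,"z":-40,"wx":0,"wy":0,"wz":-7.6},{"grip":1,"x":0,"y":0,"z":0,"wx":0,"wy":0,"wz":-7.6},{"grip":1,"x":0,"y":0,"z":0,"wx":0,"wy":0,"wz":-7.6},{"grip":1,"x":0,"y":0,"z":0,"wx":0,"wy":0,"wz":-7.6}])

```text
time: 14.1
position: [653.1, 55.2, 59.4]
tool_rot: [3.141, 0.0, 1.994]
force: [-1.6, 0.4, -0.5]
opening: 85.3
grasp_force: 0.0
```

>>> drive_tool(plan=[{"grip":1,"x":33,"y":-27,"z":0,"wx":0,"wy":0,"wz":0},{"grip":1,"x":33,"y":-27,"z":0,"wx":0,"wy":0,"wz":0},{"grip":1,"x":33,"y":-27,"z":0,"wx":0,"wy":0,"wz":0},{"grip":1,"x":33,"y":-27,"z":0,"wx":0,"wy":0,"wz":0},{"grip":1,"x":33,"y":-27,"z":0,"wx":0,"wy":0,"wz":0}])

```text
time: 14.6
position: [461.2, 151.7, 59.1]
tool_rot: [3.141, 0.0, 1.988]
force: [-0.1, 0.4, 0.1]
opening: 85.6
grasp_force: 0.0
```

```bash
cat >> h.py <<'E'
def rel(tx,ty,yaw=None):
    b=bot.sense();p=b['position'];y0=b['tool_rot'][2];y=y0 if yaw is None else np.radians(yaw)
    dx,dy=tx-p[0],ty-p[1]
    print('pos',p.round(1),'yaw',np.degrees(y0).round(2),'rp',np.degrees(b['tool_rot'][:2]).round(2),'open',round(float(b['opening']),1),'F',b['force'].round(1))
    print('wz',round(-(np.degrees(y-y0)),1),'x %.1f y %.1f'%(np.cos(y)*dx+np.sin(y)*dy,np.sin(y)*dx-np.cos(y)*dy))
def scaps(c):
    h=hsvof(c);H,S,V=h[...,0],h[...,1],h[...,2]
    for k,ce,st in comps(((H<6)|(H>174))&(S>150)&(V>60),40): print('  sc',st[:4],ce.round(1),onplane(c,*ce,22)[:2].round(0))
E
python3 - <<'E'
from h import *
s=snap('top')
for k in caps(s):print(*k)
scaps(snap('scene'))
rel(419.5,172.6,114)
E
```

```text
[308.1 266.5] [435.3  47.1] 65.7 36.7 10.2 0.47
  sc [285 212  18  29] [293.2 226.1] [302.  34.]
  sc [348 224  34  23] [363.3 235.6] [432. 159.]
  sc [418 227  22  19] [425.9 235.5] [516. 289.]
  sc [313 249  26  19] [323.8 257.6] [446.  33.]
  sc [  0 252  12  54] [  3.6 281.1] [ 118. -607.]
  sc [369 291  35  36] [384.2 309.1] [652.  49.]
  sc [290 321  12   9] [295.4 324.7] [ 586. -127.]
pos [458.3 152.6  59.1] yaw 114.06 rp [-1.7982e+02 -5.0000e-02] open 85.4 F [-0.7  0.6  0.2]
wz 0.1 x 34.1 y -27.3
```

>>> drive_tool(plan=[{"grip":1,"x":34,"y":-27.3,"z":0,"wx":0,"wy":0,"wz":0},{"grip":1,"x":0,"y":0,"z":20,"wx":0,"wy":0,"wz":0},{"grip":1,"x":0,"y":0,"z":20,"wx":0,"wy":0,"wz":0},{"grip":1,"x":0,"y":0,"z":16,"wx":0,"wy":0,"wz":0},{"grip":1,"x":0,"y":0,"z":12,"wx":0,"wy":0,"wz":0}])

```text
time: 15.2
position: [424.5, 171.2, -9.9]
tool_rot: [-3.142, 0.0, 1.988]
force: [0.6, 0.2, 0.8]
opening: 85.5
grasp_force: 0.0
```

>>> drive_tool(plan=[{"grip":0,"x":0,"y":0,"z":0,"wx":0,"wy":0,"wz":0},{"grip":0,"x":0,"y":0,"z":0,"wx":0,"wy":0,"wz":0},{"grip":0,"x":0,"y":0,"z":0,"wx":0,"wy":0,"wz":0},{"grip":0,"x":0,"y":0,"z":0,"wx":0,"wy":0,"wz":0},{"grip":0,"x":0,"y":0,"z":0,"wx":0,"wy":0,"wz":0}])

```text
time: 15.7
position: [424.4, 171.3, -8.2]
tool_rot: [3.14, 0.0, 1.988]
force: [-1.4, -0.2, 5.6]
opening: 22.6
grasp_force: 49.4
```

>>> drive_tool(plan=[{"grip":0,"x":0,"y":0,"z":-10,"wx":0,"wy":0,"wz":0},{"grip":0,"x":0,"y":0,"z":-20,"wx":0,"wy":0,"wz":0},{"grip":0,"x":0,"y":0,"z":-30,"wx":0,"wy":0,"wz":0},{"grip":0,"x":0,"y":0,"z":-10,"wx":0,"wy":0,"wz":0},{"grip":0,"x":0,"y":0,"z":0,"wx":0,"wy":0,"wz":0}])

```text
time: 16.2
position: [424.7, 171.5, 62.6]
tool_rot: [3.138, 0.001, 1.988]
force: [0.1, 0.0, -0.9]
opening: 23.0
grasp_force: 49.5
```

>>> drive_tool(plan=[{"grip":0,"x":0,"y":0,"z":0,"wx":0,"wy":0,"wz":7.6},{"grip":0,"x":0,"y":0,"z":0,"wx":0,"wy":0,"wz":7.6},{"grip":0,"x":0,"y":0,"z":0,"wx":0,"wy":0,"wz":7.6},{"grip":0,"x":0,"y":0,"z":0,"wx":0,"wy":0,"wz":7.6}])

```text
time: 16.6
position: [423.5, 171.1, 60.1]
tool_rot: [-3.14, 0.001, 1.452]
force: [0.4, 0.2, -2.1]
opening: 23.0
grasp_force: 49.4
```

>>> drive_tool(plan=[{"grip":0,"x":-4,"y":34,"z":0,"wx":0,"wy":0,"wz":0},{"grip":0,"x":-4,"y":34,"z":0,"wx":0,"wy":0,"wz":0},{"grip":0,"x":-4,"y":34,"z":0,"wx":0,"wy":0,"wz":0},{"grip":0,"x":-4,"y":34,"z":0,"wx":0,"wy":0,"wz":0},{"grip":0,"x":-4,"y":34,"z":0,"wx":0,"wy":0,"wz":0}])

```text
time: 17.1
position: [591.4, 131.7, 59.6]
tool_rot: [-3.14, 0.0, 1.458]
force: [-0.3, 0.6, -1.1]
opening: 22.6
grasp_force: 49.5
```

>>> drive_tool(plan=[{"grip":0,"x":-4,"y":34,"z":0,"wx":0,"wy":0,"wz":0},{"grip":0,"x":-4,"y":34,"z":0,"wx":0,"wy":0,"wz":0},{"grip":0,"x":0,"y":0,"z":0,"wx":0,"wy":0,"wz":0}])

```text
time: 17.4
position: [660.2, 115.2, 59.1]
tool_rot: [3.141, 0.0, 1.456]
force: [-0.5, -0.2, -1.8]
opening: 22.8
grasp_force: 49.6
```

Run:
```python
from h import *
rel(660.3,115.9,83.5)
s=snap('top')
for k in caps(s):print(*k)
```

```text
pos [660.2 115.2  59.1] yaw 83.43 rp [1.7997e+02 1.0000e-02] open 22.8 F [-0.5 -0.2 -1.8]
wz -0.1 x 0.7 y 0.1
```

>>> drive_tool(plan=[{"grip":0,"x":1.5,"y":0.5,"z":20,"wx":0,"wy":0,"wz":0},{"grip":0,"x":0,"y":0,"z":17,"wx":0,"wy":0,"wz":0},{"grip":0,"x":0,"y":0,"z":12,"wx":0,"wy":0,"wz":0},{"grip":0,"x":0,"y":0,"z":5,"wx":0,"wy":0,"wz":0},{"grip":0,"x":0,"y":0,"z":0,"wx":0,"wy":0,"wz":0}])

```text
time: 17.95
position: [657.4, 118.1, 6.3]
tool_rot: [-3.14, 0.0, 1.458]
force: [-1.2, 0.8, -0.6]
opening: 22.9
grasp_force: 49.6
```

>>> drive_tool(plan=[{"grip":0,"x":0,"y":0,"z":1.5,"wx":0,"wy":0,"wz":0},{"grip":0,"x":0,"y":0,"z":1.5,"wx":0,"wy":0,"wz":0},{"grip":0,"x":0,"y":0,"z":0,"wx":0,"wy":0,"wz":0}])

```text
time: 18.25
position: [658.1, 118.0, 4.4]
tool_rot: [3.141, -0.0, 1.458]
force: [-0.8, -0.2, -1.3]
opening: 23.0
grasp_force: 49.6
```

>>> drive_tool(plan=[{"grip":0,"x":0,"y":0,"z":1,"wx":0,"wy":0,"wz":0},{"grip":0,"x":0,"y":0,"z":0,"wx":0,"wy":0,"wz":0}])

```text
time: 18.45
position: [658.1, 118.0, 3.2]
tool_rot: [3.141, 0.0, 1.458]
force: [-0.5, -0.4, -1.6]
opening: 22.8
grasp_force: 49.6
```

>>> drive_tool(plan=[{"grip":0,"x":-1.5,"y":2.3,"z":0,"wx":0,"wy":0,"wz":0},{"grip":0,"x":0,"y":0,"z":1,"wx":0,"wy":0,"wz":0},{"grip":0,"x":0,"y":0,"z":0,"wx":0,"wy":0,"wz":0}])

```text
time: 18.75
position: [660.2, 116.1, 2.0]
tool_rot: [3.142, 0.0, 1.458]
force: [0.4, -0.0, -1.0]
opening: 22.6
grasp_force: 49.6
```

>>> drive_tool(plan=[{"grip":0,"x":0,"y":0,"z":1,"wx":0,"wy":0,"wz":0},{"grip":0,"x":0,"y":0,"z":0,"wx":0,"wy":0,"wz":0}])

```text
time: 18.95
position: [660.2, 116.2, 1.9]
tool_rot: [3.141, 0.0, 1.458]
force: [-2.1, -0.7, 6.6]
opening: 22.7
grasp_force: 50.5
```

```bash
python3 -c "
from h import *
rel(660.3,116,83.5)"
```

```text
pos [660.2 116.2   1.9] yaw 83.53 rp [1.7998e+02 1.0000e-02] open 22.7 F [-2.1 -0.7  6.6]
wz 0.0 x -0.1 y 0.1
```

>>> drive_tool(plan=[{"grip":1,"x":0,"y":0,"z":-1,"wx":0,"wy":0,"wz":0},{"grip":1,"x":0,"y":0,"z":0,"wx":0,"wy":0,"wz":0},{"grip":1,"x":0,"y":0,"z":0,"wx":0,"wy":0,"wz":0},{"grip":1,"x":0,"y":0,"z":0,"wx":0,"wy":0,"wz":0},{"grip":1,"x":0,"y":0,"z":0,"wx":0,"wy":0,"wz":0}])

```text
time: 19.45
position: [660.1, 116.2, 2.0]
tool_rot: [-3.142, 0.0, 1.458]
force: [0.1, 0.7, 0.2]
opening: 85.1
grasp_force: 0.0
```

>>> drive_tool(plan=[{"grip":1,"x":0,"y":0,"z":-20,"wx":0,"wy":0,"wz":0},{"grip":1,"x":0,"y":0,"z":-40,"wx":0,"wy":0,"wz":5.4},{"grip":1,"x":0,"y":0,"z":0,"wx":0,"wy":0,"wz":5.4}])

```text
time: 19.75
position: [662.4, 116.5, 66.8]
tool_rot: [3.135, -0.002, 1.266]
force: [0.8, -0.6, -0.7]
opening: 85.4
grasp_force: 0.0
```

>>> drive_tool(plan=[{"grip":1,"x":22,"y":-33,"z":0,"wx":0,"wy":0,"wz":0},{"grip":1,"x":22,"y":-33,"z":0,"wx":0,"wy":0,"wz":0},{"grip":1,"x":22,"y":-33,"z":0,"wx":0,"wy":0,"wz":0},{"grip":1,"x":22,"y":-33,"z":0,"wx":0,"wy":0,"wz":0},{"grip":1,"x":22,"y":-33,"z":0,"wx":0,"wy":0,"wz":0}])

```text
time: 20.25
position: [534.2, 271.3, 62.1]
tool_rot: [3.141, -0.0, 1.269]
force: [0.2, 0.6, 0.0]
opening: 85.6
grasp_force: 0.0
```

Run:
```python
from h import *
rel(510.3,304.8,72.7)
s=snap('top')
for k in caps(s):print(*k)
scaps(snap('scene'))
```

```text
pos [534.2 271.3  62.1] yaw 72.71 rp [179.99  -0.  ] open 85.6 F [0.2 0.6 0. ]
wz 0.0 x 24.9 y -32.8
[308.1 266.5] [435.1  47.1] 65.3 36.7 10.2 0.46
  sc [285 212  18  29] [293.2 226.1] [302.  34.]
  sc [418 227  22  19] [426.  235.5] [517. 289.]
  sc [313 249  26  19] [323.8 257.6] [446.  33.]
  sc [  0 252  12  54] [  3.6 281.1] [ 118. -607.]
  sc [395 282  35  34] [410.3 299. ] [659. 114.]
  sc [369 291  35  35] [384.5 309.2] [652.  50.]
  sc [290 321  12   9] [295.3 324.8] [ 586. -127.]
```

>>> drive_tool(plan=[{"grip":1,"x":25,"y":-33,"z":0,"wx":0,"wy":0,"wz":0},{"grip":1,"x":0,"y":0,"z":20,"wx":0,"wy":0,"wz":0},{"grip":1,"x":0,"y":0,"z":20,"wx":0,"wy":0,"wz":0},{"grip":1,"x":0,"y":0,"z":20,"wx":0,"wy":0,"wz":0},{"grip":1,"x":0,"y":0,"z":11,"wx":0,"wy":0,"wz":0}])

```text
time: 20.85
position: [511.0, 303.5, -10.4]
tool_rot: [-3.141, 0.001, 1.269]
force: [-0.2, 0.4, -0.3]
opening: 85.1
grasp_force: 0.0
```

>>> drive_tool(plan=[{"grip":0,"x":0,"y":0,"z":0,"wx":0,"wy":0,"wz":0},{"grip":0,"x":0,"y":0,"z":0,"wx":0,"wy":0,"wz":0},{"grip":0,"x":0,"y":0,"z":0,"wx":0,"wy":0,"wz":0},{"grip":0,"x":0,"y":0,"z":0,"wx":0,"wy":0,"wz":0},{"grip":0,"x":0,"y":0,"z":0,"wx":0,"wy":0,"wz":0}])

```text
time: 21.35
position: [511.7, 304.2, -7.9]
tool_rot: [3.14, -0.001, 1.269]
force: [-0.3, -0.4, 5.7]
opening: 22.4
grasp_force: 50.4
```

>>> drive_tool(plan=[{"grip":0,"x":0,"y":0,"z":-10,"wx":0,"wy":0,"wz":0},{"grip":0,"x":0,"y":0,"z":-20,"wx":0,"wy":0,"wz":0},{"grip":0,"x":0,"y":0,"z":-30,"wx":0,"wy":0,"wz":0},{"grip":0,"x":0,"y":0,"z":-20,"wx":0,"wy":0,"wz":0},{"grip":0,"x":0,"y":0,"z":-10,"wx":0,"wy":0,"wz":0}])

```text
time: 21.85
position: [511.7, 304.2, 83.5]
tool_rot: [3.139, -0.002, 1.269]
force: [-0.8, -0.5, -1.8]
opening: 22.5
grasp_force: 49.6
```

```bash
python3 -c "
from h import *
rel(648.6,-102.1,83.5)"
```

```text
pos [511.7 304.2  83.5] yaw 72.73 rp [ 1.7988e+02 -1.0000e-01] open 22.5 F [-0.8 -0.5 -1.8]
wz -10.8 x -388.2 y 182.0
```

>>> drive_tool(plan=[{"grip":0,"x":0,"y":0,"z":0,"wx":0,"wy":0,"wz":-5.4},{"grip":0,"x":0,"y":0,"z":0,"wx":0,"wy":0,"wz":-5.4}])

```text
time: 22.05
position: [511.1, 303.9, 81.5]
tool_rot: [3.141, -0.0, 1.461]
force: [-0.2, -0.4, -1.6]
opening: 22.4
grasp_force: 49.6
```

>>> drive_tool(plan=[{"grip":0,"x":-38.8,"y":18.2,"z":0,"wx":0,"wy":0,"wz":0},{"grip":0,"x":-38.8,"y":18.2,"z":0,"wx":0,"wy":0,"wz":0},{"grip":0,"x":-38.8,"y":18.2,"z":0,"wx":0,"wy":0,"wz":0},{"grip":0,"x":-38.8,"y":18.2,"z":0,"wx":0,"wy":0,"wz":0},{"grip":0,"x":-38.8,"y":18.2,"z":0,"wx":0,"wy":0,"wz":0}])

```text
time: 22.55
position: [579.8, 99.3, 81.0]
tool_rot: [-3.141, 0.0, 1.458]
force: [-0.4, -0.4, -1.2]
opening: 22.8
grasp_force: 49.6
```

>>> drive_tool(plan=[{"grip":0,"x":-38.8,"y":18.2,"z":0,"wx":0,"wy":0,"wz":0},{"grip":0,"x":-38.8,"y":18.2,"z":0,"wx":0,"wy":0,"wz":0},{"grip":0,"x":-38.8,"y":18.2,"z":0,"wx":0,"wy":0,"wz":0},{"grip":0,"x":-38.8,"y":18.2,"z":0,"wx":0,"wy":0,"wz":0},{"grip":0,"x":-38.8,"y":18.2,"z":0,"wx":0,"wy":0,"wz":0}])

```text
time: 23.05
position: [648.3, -103.8, 80.9]
tool_rot: [-3.141, -0.0, 1.458]
force: [0.4, 0.7, -1.3]
opening: 22.9
grasp_force: 49.6
```

>>> drive_tool(plan=[{"grip":0,"x":0,"y":0,"z":0,"wx":0,"wy":0,"wz":0},{"grip":0,"x":0,"y":0,"z":0,"wx":0,"wy":0,"wz":0}])

```text
time: 23.25
position: [647.8, -102.9, 80.5]
tool_rot: [-3.14, -0.0, 1.456]
force: [-0.1, 0.8, -0.8]
opening: 22.7
grasp_force: 49.6
```

Run:
```python
from h import *
rel(648.3,-102.1,83.5)
s=snap('top')
for k in caps(s):print(*k)
h=hsvof(s);H,S,V=h[...,0],h[...,1],h[...,2]
# placed long caps: red in tray window (top face z=32)
red=((H<6)|(H>174))&(S>150)&(V>60); win=np.zeros(H.shape,bool);win[150:200,258:325]=1
for k,ce,st in comps(red&win,20): print(st,ce.round(1),onplane(s,*ce,32)[:2].round(1))
# also overall rect after closing
m=cv2.morphologyEx((red&win).astype(np.uint8),cv2.MORPH_CLOSE,np.ones((15,5)))
for k,ce,st in comps(m,60): print(rect(s,k,32))
```

```text
pos [ 647.8 -102.9   80.5] yaw 83.42 rp [-1.7994e+02 -1.0000e-02] open 22.7 F [-0.1  0.8 -0.8]
wz -0.1 x 0.9 y 0.4
[269 159  17  34 320] [277.6 176.3] [655.9 116.8]
[295 162  17  33 321] [303.3 178.5] [649.2  54.1]
(array([657.87353516, 117.65063477]), np.float64(81.9460036805955), np.float64(37.612595324882605), -6.480659484863281)
(array([650.64593506,  54.60890961]), np.float64(81.8798415712205), np.float64(38.08301234758768), -5.886314392089844)
```

>>> drive_tool(plan=[{"grip":0,"x":1,"y":1.5,"z":25,"wx":0,"wy":0,"wz":0},{"grip":0,"x":0,"y":0,"z":25,"wx":0,"wy":0,"wz":0},{"grip":0,"x":0,"y":0,"z":15,"wx":0,"wy":0,"wz":0},{"grip":0,"x":0,"y":0,"z":7,"wx":0,"wy":0,"wz":0},{"grip":0,"x":0,"y":0,"z":0,"wx":0,"wy":0,"wz":0}])

```text
time: 23.8
position: [649.5, -100.6, 8.5]
tool_rot: [-3.14, -0.0, 1.458]
force: [-0.0, 0.0, -1.1]
opening: 22.7
grasp_force: 49.6
```

>>> drive_tool(plan=[{"grip":0,"x":0,"y":0,"z":2,"wx":0,"wy":0,"wz":0},{"grip":0,"x":0,"y":0,"z":0,"wx":0,"wy":0,"wz":0}])

```text
time: 24.0
position: [650.2, -101.3, 7.9]
tool_rot: [3.14, 0.0, 1.458]
force: [-0.0, -0.7, -0.7]
opening: 22.6
grasp_force: 49.6
```

```bash
python3 -c "
from h import *
rel(649.3,-102.1,83.5)"
```

```text
pos [ 650.2 -101.3    7.9] yaw 83.53 rp [1.7993e+02 2.0000e-02] open 22.6 F [-0.  -0.7 -0.7]
wz 0.0 x -0.9 y -0.8
```

>>> drive_tool(plan=[{"grip":0,"x":-1,"y":-1,"z":2,"wx":0,"wy":0,"wz":0},{"grip":0,"x":0,"y":0,"z":2,"wx":0,"wy":0,"wz":0},{"grip":0,"x":0,"y":0,"z":1,"wx":0,"wy":0,"wz":0},{"grip":0,"x":0,"y":0,"z":0,"wx":0,"wy":0,"wz":0}])

```text
time: 24.4
position: [648.7, -102.2, 2.1]
tool_rot: [3.142, 0.0, 1.458]
force: [0.1, -0.5, -1.2]
opening: 22.5
grasp_force: 49.6
```

>>> drive_tool(plan=[{"grip":0,"x":0,"y":0,"z":1,"wx":0,"wy":0,"wz":0},{"grip":0,"x":0,"y":0,"z":0,"wx":0,"wy":0,"wz":0}])

```text
time: 24.6
position: [648.8, -102.2, 2.1]
tool_rot: [3.141, 0.0, 1.458]
force: [-3.5, 0.0, 8.8]
opening: 22.8
grasp_force: 50.8
```

>>> drive_tool(plan=[{"grip":0,"x":0,"y":0,"z":1,"wx":0,"wy":0,"wz":0},{"grip":0,"x":0,"y":0,"z":0,"wx":0,"wy":0,"wz":0}])

```text
time: 24.8
position: [648.8, -102.2, 2.0]
tool_rot: [3.141, 0.0, 1.458]
force: [-7.3, 0.5, 17.6]
opening: 23.1
grasp_force: 51.9
```

>>> drive_tool(plan=[{"grip":1,"x":0,"y":0,"z":-2,"wx":0,"wy":0,"wz":0},{"grip":1,"x":0,"y":0,"z":0,"wx":0,"wy":0,"wz":0},{"grip":1,"x":0,"y":0,"z":0,"wx":0,"wy":0,"wz":0},{"grip":1,"x":0,"y":0,"z":0,"wx":0,"wy":0,"wz":0},{"grip":1,"x":0,"y":0,"z":0,"wx":0,"wy":0,"wz":0}])

```text
time: 25.3
position: [648.6, -102.1, 1.8]
tool_rot: [-3.141, 0.0, 1.458]
force: [-0.6, 0.3, -0.2]
opening: 85.5
grasp_force: 0.0
```

>>> drive_tool(plan=[{"grip":1,"x":0,"y":0,"z":-20,"wx":0,"wy":0,"wz":0},{"grip":1,"x":0,"y":0,"z":-40,"wx":0,"wy":0,"wz":-8.4},{"grip":1,"x":0,"y":0,"z":0,"wx":0,"wy":0,"wz":-8.4},{"grip":1,"x":26,"y":-26,"z":0,"wx":0,"wy":0,"wz":0},{"grip":1,"x":26,"y":-26,"z":0,"wx":0,"wy":0,"wz":0}])

```text
time: 25.8
position: [587.5, -60.1, 61.9]
tool_rot: [3.141, 0.0, 1.75]
force: [1.0, 0.7, -0.2]
opening: 85.3
grasp_force: 0.0
```

>>> drive_tool(plan=[{"grip":1,"x":26,"y":-26,"z":0,"wx":0,"wy":0,"wz":0},{"grip":1,"x":26,"y":-26,"z":0,"wx":0,"wy":0,"wz":0},{"grip":1,"x":26,"y":-26,"z":0,"wx":0,"wy":0,"wz":0},{"grip":1,"x":26,"y":-26,"z":0,"wx":0,"wy":0,"wz":0},{"grip":1,"x":0,"y":0,"z":0,"wx":0,"wy":0,"wz":0}])

```text
time: 26.3
position: [463.6, 25.2, 62.1]
tool_rot: [-3.139, -0.001, 1.753]
force: [0.2, 0.7, 0.2]
opening: 85.5
grasp_force: 0.0
```

Run:
```python
from h import *
rel(436,47.3,100.4)
s=snap('top')
for k in caps(s):print(*k)
scaps(snap('scene'))
```

```text
pos [463.6  25.2  62.1] yaw 100.43 rp [-1.7984e+02 -5.0000e-02] open 85.5 F [0.2 0.7 0.2]
wz 0.0 x 26.7 y -23.1
  sc [285 212  18  29] [293.2 226.1] [302.  34.]
  sc [313 249  26  19] [323.6 257.6] [446.  33.]
  sc [  0 252  12  54] [  3.6 281.1] [ 118. -607.]
  sc [395 282  35  34] [410.3 299. ] [660. 114.]
  sc [369 291  35  35] [384.4 309.1] [652.  50.]
  sc [290 321  12   9] [295.3 324.8] [ 586. -127.]
  sc [309 328  28  26] [320.7 341.2] [ 650. -107.]
```

>>> drive_tool(plan=[{"grip":1,"x":26.7,"y":-23,"z":0,"wx":0,"wy":0,"wz":0},{"grip":1,"x":0,"y":0,"z":20,"wx":0,"wy":0,"wz":0},{"grip":1,"x":0,"y":0,"z":20,"wx":0,"wy":0,"wz":0},{"grip":1,"x":0,"y":0,"z":20,"wx":0,"wy":0,"wz":0},{"grip":1,"x":0,"y":0,"z":11,"wx":0,"wy":0,"wz":0}])

```text
time: 26.9
position: [440.6, 45.0, -10.3]
tool_rot: [-3.141, -0.0, 1.75]
force: [0.1, 0.4, 0.2]
opening: 85.4
grasp_force: 0.0
```

>>> drive_tool(plan=[{"grip":0,"x":0,"y":0,"z":0,"wx":0,"wy":0,"wz":0},{"grip":0,"x":0,"y":0,"z":0,"wx":0,"wy":0,"wz":0},{"grip":0,"x":0,"y":0,"z":0,"wx":0,"wy":0,"wz":0},{"grip":0,"x":0,"y":0,"z":0,"wx":0,"wy":0,"wz":0},{"grip":0,"x":0,"y":0,"z":0,"wx":0,"wy":0,"wz":0}])

```text
time: 27.4
position: [440.2, 45.5, -8.1]
tool_rot: [3.14, 0.0, 1.751]
force: [-1.4, -0.7, 7.7]
opening: 22.9
grasp_force: 49.2
```

>>> drive_tool(plan=[{"grip":0,"x":0,"y":0,"z":-10,"wx":0,"wy":0,"wz":0},{"grip":0,"x":0,"y":0,"z":-20,"wx":0,"wy":0,"wz":0},{"grip":0,"x":0,"y":0,"z":-30,"wx":0,"wy":0,"wz":0},{"grip":0,"x":0,"y":0,"z":-20,"wx":0,"wy":0,"wz":8.4},{"grip":0,"x":0,"y":0,"z":-10,"wx":0,"wy":0,"wz":8.4}])

```text
time: 27.9
position: [440.4, 45.5, 83.6]
tool_rot: [3.139, -0.0, 1.452]
force: [0.2, 0.2, -1.6]
opening: 22.7
grasp_force: 49.5
```

Run:
```python
from h import *
rel(656,-42.5,83.5)
```

```text
pos [440.4  45.5  83.6] yaw 83.2 rp [ 1.7983e+02 -1.0000e-02] open 22.7 F [ 0.2  0.2 -1.6]
wz -0.3 x -63.1 y 224.2
```

>>> drive_tool(plan=[{"grip":0,"x":-10.5,"y":37.4,"z":0,"wx":0,"wy":0,"wz":0},{"grip":0,"x":-10.5,"y":37.4,"z":0,"wx":0,"wy":0,"wz":0},{"grip":0,"x":-10.5,"y":37.4,"z":0,"wx":0,"wy":0,"wz":0},{"grip":0,"x":-10.5,"y":37.4,"z":0,"wx":0,"wy":0,"wz":0},{"grip":0,"x":-10.5,"y":37.4,"z":0,"wx":0,"wy":0,"wz":0}])

```text
time: 28.4
position: [621.0, -28.4, 82.2]
tool_rot: [3.141, 0.0, 1.458]
force: [-0.6, 0.1, -1.3]
opening: 22.9
grasp_force: 49.5
```

>>> drive_tool(plan=[{"grip":0,"x":-10.5,"y":37.4,"z":0,"wx":0,"wy":0,"wz":0},{"grip":0,"x":0,"y":0,"z":25,"wx":0,"wy":0,"wz":0},{"grip":0,"x":0,"y":0,"z":25,"wx":0,"wy":0,"wz":0},{"grip":0,"x":0,"y":0,"z":20,"wx":0,"wy":0,"wz":0},{"grip":0,"x":0,"y":0,"z":0,"wx":0,"wy":0,"wz":0}])

```text
time: 28.9
position: [654.2, -42.2, 9.3]
tool_rot: [-3.137, -0.0, 1.458]
force: [0.2, -0.4, -1.1]
opening: 22.9
grasp_force: 49.5
```

>>> drive_tool(plan=[{"grip":0,"x":0,"y":0,"z":3,"wx":0,"wy":0,"wz":0},{"grip":0,"x":0,"y":0,"z":0,"wx":0,"wy":0,"wz":0}])

```text
time: 29.1
position: [656.2, -42.4, 9.3]
tool_rot: [3.14, 0.0, 1.458]
force: [-0.0, -0.9, -1.0]
opening: 22.6
grasp_force: 49.5
```

Run:
```python
from h import *
rel(656,-42.5,83.5)
```

```text
pos [656.2 -42.4   9.3] yaw 83.53 rp [1.7992e+02 1.0000e-02] open 22.6 F [-0.  -0.9 -1. ]
wz 0.0 x -0.1 y -0.2
```

>>> drive_tool(plan=[{"grip":0,"x":0,"y":0,"z":3,"wx":0,"wy":0,"wz":0},{"grip":0,"x":0,"y":0,"z":3,"wx":0,"wy":0,"wz":0},{"grip":0,"x":0,"y":0,"z":0,"wx":0,"wy":0,"wz":0}])

```text
time: 29.4
position: [655.7, -42.4, 2.1]
tool_rot: [-3.142, 0.0, 1.458]
force: [-0.2, 0.3, -1.6]
opening: 22.5
grasp_force: 49.5
```

>>> drive_tool(plan=[{"grip":0,"x":0,"y":0,"z":1,"wx":0,"wy":0,"wz":0},{"grip":0,"x":0,"y":0,"z":1,"wx":0,"wy":0,"wz":0},{"grip":0,"x":0,"y":0,"z":0,"wx":0,"wy":0,"wz":0}])

```text
time: 29.7
position: [655.8, -42.4, 1.9]
tool_rot: [3.141, 0.0, 1.458]
force: [-6.7, 1.0, 15.8]
opening: 22.5
grasp_force: 51.7
```

>>> drive_tool(plan=[{"grip":1,"x":0,"y":0,"z":-2,"wx":0,"wy":0,"wz":0},{"grip":1,"x":0,"y":0,"z":0,"wx":0,"wy":0,"wz":0},{"grip":1,"x":0,"y":0,"z":0,"wx":0,"wy":0,"wz":0},{"grip":1,"x":0,"y":0,"z":0,"wx":0,"wy":0,"wz":0},{"grip":1,"x":0,"y":0,"z":0,"wx":0,"wy":0,"wz":0}])

```text
time: 30.2
position: [655.7, -42.4, 1.9]
tool_rot: [-3.141, 0.0, 1.458]
force: [0.1, 0.5, -0.3]
opening: 85.4
grasp_force: 0.0
```

>>> drive_tool(plan=[{"grip":1,"x":0,"y":0,"z":-30,"wx":0,"wy":0,"wz":0},{"grip":1,"x":0,"y":0,"z":-40,"wx":0,"wy":0,"wz":0},{"grip":1,"x":0,"y":0,"z":-40,"wx":0,"wy":0,"wz":0},{"grip":1,"x":0,"y":0,"z":-40,"wx":0,"wy":0,"wz":0},{"grip":1,"x":0,"y":0,"z":0,"wx":0,"wy":0,"wz":0}])

```text
time: 30.7
position: [658.0, -42.7, 157.8]
tool_rot: [3.133, 0.001, 1.458]
force: [1.1, -0.2, -0.2]
opening: 85.6
grasp_force: 0.0
```

Run:
```python
from h import *
s=snap('top');c=snap('scene')
h=hsvof(s);H,S,V=h[...,0],h[...,1],h[...,2]
win=np.zeros(H.shape,bool);win[265:310,430:485]=1
k=max(comps((H>18)&(H<34)&(S>140)&(V>90)&win,20),key=lambda k:k[2][4])
c0,_=cv2.findContours(k[0].astype(np.uint8),0,1);r=cv2.minAreaRect(c0[0]);print('yel top',k[2],r,cv2.boxPoints(r).round(1).tolist())
# topface = right end of the strip, 18 mm long at z=152 (8.1 px)
k2=max(comps((H>100)&(H<125)&(S>100)&(V>30)&win,100),key=lambda k:k[2][4])
cc,_=cv2.findContours(k2[0].astype(np.uint8),0,1);ap=cv2.approxPolyDP(max(cc,key=cv2.contourArea),3,True)[:,0];print('blue poly',ap.tolist())
for p in ap: print(p,onplane(s,*p,84)[:2].round(1))
h=hsvof(c);H,S,V=h[...,0],h[...,1],h[...,2];win=np.zeros(H.shape,bool);win[235:325,145:205]=1
k=max(comps((H>18)&(H<34)&(S>120)&(V>60)&win,20),key=lambda k:k[2][4]);print('yel scene',k[2])
cc,_=cv2.findContours(k[0].astype(np.uint8),0,1);print(cv2.approxPolyDP(max(cc,key=cv2.contourArea),1.5,True)[:,0].tolist())
k2=max(comps((H>100)&(H<125)&(S>100)&(V>30)&win,100),key=lambda k:k[2][4])
cc,_=cv2.findContours(k2[0].astype(np.uint8),0,1);ap=cv2.approxPolyDP(max(cc,key=cv2.contourArea),3,True)[:,0]
for p in ap: print(p,onplane(c,*p,84)[:2].round(1))
k=comps((V<45)&win,40)
for q in k: print('dark',q[2],onplane(c,*q[1],90)[:2])
a=cv2.resize(s['pixels'][262:312,428:488,::-1],(480,400),interpolation=cv2.INTER_CUBIC);b=cv2.resize(c['pixels'][240:300,145:205,::-1],(300,300),interpolation=cv2.INTER_CUBIC)
o=np.zeros((400,780,3),np.uint8);o[:,:480]=a;o[:300,480:]=b;cv2.imwrite('pics/w.png',o)
```

```text
yel top [457 283  15   8 108] ((464.0, 286.5), (7.0, 14.0), 90.0) [[457.0, 283.0], [471.0, 283.0], [471.0, 290.0], [457.0, 290.0]]
blue poly [[437, 274], [439, 297], [472, 298], [472, 292], [458, 294], [451, 287], [457, 278], [471, 282], [470, 273]]
[437 274] [ 410.1 -250.4]
[439 297] [ 357.6 -252.9]
[472 298] [ 353.6 -328.4]
[472 292] [ 367.2 -329. ]
[458 294] [ 363.4 -296.7]
[451 287] [ 379.7 -281.3]
[457 278] [ 400.  -295.9]
[471 282] [ 390.1 -327.7]
[470 273] [ 410.7 -326.3]
yel scene [160 250  17  29 274]
[[165, 250], [160, 252], [165, 273], [170, 278], [176, 275], [170, 254]]
[180 265] [ 356.9 -272.6]
[175 266] [ 354.1 -282.6]
[180 278] [ 395.1 -286.8]
[174 283] [ 402.5 -302.2]
[163 281] [ 384.4 -319. ]
[163 271] [ 355.2 -309. ]
[153 275] [ 355.6 -330.4]
[172 319] [ 493.8 -339.1]
[196 308] [ 492.3 -290.8]
[190 280] [ 412.1 -271.8]
dark [163 271  18  13 112] [ 393.60794773 -302.67422245]
```

View pics/w.png

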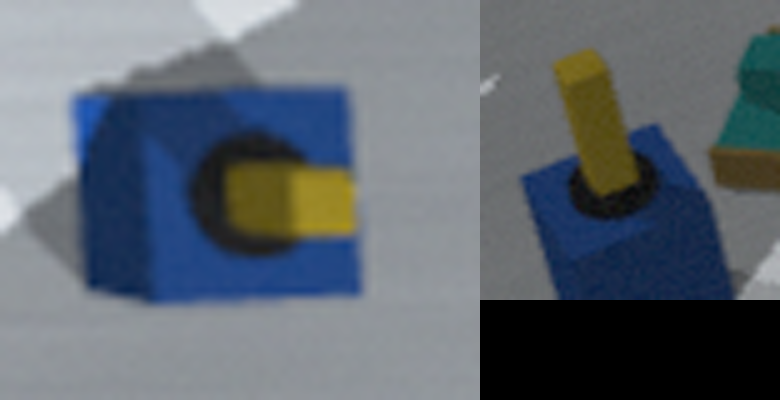

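Run:
```python
from h import *
s=snap('top');c=snap('scene')
print('stand',onplane(s,458.7,285.8,84)[:2],onplane(c,171.2,277.4,84)[:2])
print('handle',onplane(s,467.8,286.7,152)[:2],onplane(c,164.8,253.,152)[:2],'collar c',onplane(c,171.2,276.6,90)[:2],'top',onplane(s,428+(252.5/8)-.5,262+(196.5/8)-.5,90)[:2])
for z in (152,):
  for X,Y in((288,165),(356,168),(356,238),(288,236)): print(onplane(s,428+(X+.5)/8-.5,262+(Y+.5)/8-.5,z)[:2].round(1))
# seam: dark line in copper; sample across tray x for tray y, both cameras, z=16
O=np.array([622.6,10.7]);t=np.radians(-6.5);ex=np.array([np.cos(t),np.sin(t)]);ey=np.array([-np.sin(t),np.cos(t)])
from scipy.ndimage import map_coordinates
for nm,q in(('top',s),('scene',c)):
    g=q['pixels'].astype(float); R=g[...,0]
    for y in list(range(125,-20,-12))+list(range(-40,-126,-12)):
        if y>-20: xs=np.arange(-66,-36,.5)
        else: xs=np.arange(-42,-10,.5)
        acc=np.zeros(len(xs))
        for dy in np.arange(-6,6.1,1):
            uv=np.array([proj(q,[*(O+x*ex+(y+dy)*ey),16]) for x in xs]);acc+=map_coordinates(R,[uv[:,1],uv[:,0]],order=1)/13
        # copper extent by redness
        uv=np.array([proj(q,[*(O+x*ex+y*ey),16]) for x in xs]);red=map_coordinates(g[...,0]-g[...,1],[uv[:,1],uv[:,0]],order=1)
        m=xs[red>45]
        print(nm,y,'copper',(m.min(),m.max(),(m.min()+m.max())/2) if len(m) else None, acc[::6].astype(int))
```

```text
stand [ 382.05770971 -299.09696343] [ 383.38888235 -301.32931654]
handle [ 382.01019229 -299.23519797] [ 385.79164968 -300.81870077] collar c [ 387.85712587 -301.65172376] top [ 381.64810942 -298.19053918]
[ 391.9 -290.5]
[ 390.7 -308.8]
[ 371.9 -308. ]
[ 372.9 -289.7]
top 125 copper (np.float64(-62.5), np.float64(-43.0), np.float64(-52.75)) [206 184 168 165 124 122 168 160 143 173]
top 113 copper (np.float64(-62.0), np.float64(-43.0), np.float64(-52.5)) [205 191 191 187 138 141 194 183 152 166]
top 101 copper (np.float64(-62.5), np.float64(-43.5), np.float64(-53.0)) [206 192 191 190 143 138 193 184 158 183]
top 89 copper (np.float64(-62.5), np.float64(-43.0), np.float64(-52.75)) [206 193 192 189 138 142 200 186 153 168]
top 77 copper (np.float64(-62.5), np.float64(-43.0), np.float64(-52.75)) [202 188 195 193 145 140 196 188 156 180]
top 65 copper (np.float64(-51.0), np.float64(-43.0), np.float64(-47.0)) [ 81  87  99 108  90 133 198 189 154 182]
top 53 copper None [ 61  62  71  76  68  83 105 112 105 117]
top 41 copper None [80 80 79 79 78 79 77 79 79 79]
top 29 copper None [76 77 76
[... 2463 characters left out ...]
4.0), np.float64(-16.0), np.float64(-25.0)) [160 160 161 154 148  99 107 155 145  95  50]
scene -76 copper (np.float64(-34.0), np.float64(-16.0), np.float64(-25.0)) [161 163 162 155 147  97 108 155 146  94  50]
scene -88 copper (np.float64(-34.5), np.float64(-16.0), np.float64(-25.25)) [162 163 162 156 148  97 109 157 147  93  50]
scene -100 copper (np.float64(-34.5), np.float64(-16.0), np.float64(-25.25)) [162 164 164 156 147  96 110 157 148  93  48]
scene -112 copper (np.float64(-34.5), np.float64(-16.5), np.float64(-25.5)) [163 165 164 158 151  97 107 157 148  93  49]
scene -124 copper (np.float64(-35.0), np.float64(-16.5), np.float64(-25.75)) [164 166 162 158 150 102 112 157 149  96  48]
```

>>> drive_tool(plan=[{"grip":1,"x":0,"y":0,"z":0,"wx":0,"wy":0,"wz":-5.5},{"grip":1,"x":-26,"y":-26,"z":0,"wx":0,"wy":0,"wz":0},{"grip":1,"x":-26,"y":-26,"z":0,"wx":0,"wy":0,"wz":0},{"grip":1,"x":-26,"y":-26,"z":0,"wx":0,"wy":0,"wz":0},{"grip":1,"x":-26,"y":-26,"z":0,"wx":0,"wy":0,"wz":0}])

```text
time: 31.4
position: [548.3, -145.1, 150.5]
tool_rot: [-3.139, -0.001, 1.554]
force: [1.0, -0.5, -0.2]
opening: 85.0
grasp_force: 0.0
```

>>> drive_tool(plan=[{"grip":1,"x":-26,"y":-26,"z":0,"wx":0,"wy":0,"wz":0},{"grip":1,"x":-26,"y":-26,"z":0,"wx":0,"wy":0,"wz":0},{"grip":1,"x":-26,"y":-26,"z":0,"wx":0,"wy":0,"wz":0},{"grip":1,"x":-26,"y":-26,"z":0,"wx":0,"wy":0,"wz":0},{"grip":1,"x":-26,"y":-26,"z":0,"wx":0,"wy":0,"wz":0}])

```text
time: 31.9
position: [416.2, -272.8, 150.9]
tool_rot: [-3.14, -0.001, 1.554]
force: [0.3, 0.0, -0.4]
opening: 85.6
grasp_force: 0.0
```

>>> drive_tool(plan=[{"grip":1,"x":0,"y":0,"z":0,"wx":0,"wy":0,"wz":0},{"grip":1,"x":0,"y":0,"z":0,"wx":0,"wy":0,"wz":0}])

```text
time: 32.1
position: [417.2, -272.6, 151.2]
tool_rot: [-3.14, -0.001, 1.552]
force: [1.0, 0.3, -0.2]
opening: 85.5
grasp_force: 0.0
```

Run:
```python
from h import *
rel(383.5,-300,89)
s=snap('top')
h=hsvof(s);H,S,V=h[...,0],h[...,1],h[...,2]
red=((H<6)|(H>174))&(S>150)&(V>60); win=np.zeros(H.shape,bool);win[150:200,258:390]=1
m=cv2.morphologyEx((red&win).astype(np.uint8),cv2.MORPH_CLOSE,np.ones((15,5)))
O=np.array([622.6,10.7]);t=np.radians(-6.5);ex=np.array([np.cos(t),np.sin(t)]);ey=np.array([-np.sin(t),np.cos(t)])
for k,ce,st in comps(m,60): r=rect(s,k,32);print(r,'tray',((r[0]-O)@ex).round(1),((r[0]-O)@ey).round(1))
for k in caps(s):print(*k)
```

```text
pos [ 417.2 -272.6  151.2] yaw 88.91 rp [-1.7993e+02 -7.0000e-02] open 85.5 F [ 1.   0.3 -0.2]
wz -0.1 x -28.0 y -33.2
(array([657.89520264, 117.8063736 ]), np.float64(82.00932002581034), np.float64(37.647194629081824), -6.3345947265625) tray 22.9 110.4
(array([650.62420654,  54.53171539]), np.float64(81.85831904924784), np.float64(37.783276324638464), -5.525169372558594) tray 22.9 46.7
(array([653.67254639, -40.0584259 ]), np.float64(56.72379756487284), np.float64(36.60229182756815), -7.025848388671875) tray 36.6 -46.9
(array([646.69952393, -99.2949295 ]), np.float64(56.75894237078104), np.float64(38.21822429216776), -5.748161315917969) tray 36.4 -106.6
```

>>> drive_tool(plan=[{"grip":1,"x":-28,"y":-33,"z":0,"wx":0,"wy":0,"wz":0},{"grip":1,"x":0,"y":0,"z":0,"wx":0,"wy":0,"wz":0},{"grip":1,"x":0,"y":0,"z":0,"wx":0,"wy":0,"wz":0}])

```text
time: 32.45
position: [384.6, -299.4, 151.8]
tool_rot: [-3.141, -0.0, 1.553]
force: [0.3, -1.1, 0.8]
opening: 85.4
grasp_force: 0.0
```

Run:
```python
from h import *
rel(383.5,-300,89)
c=snap('scene');cv2.imwrite('pics/w2.png',cv2.resize(c['pixels'][200:320,110:230,::-1],None,fx=5,fy=5,interpolation=cv2.INTER_CUBIC))
h=hsvof(c);H,S,V=h[...,0],h[...,1],h[...,2];win=np.zeros(H.shape,bool);win[235:325,145:205]=1
k=max(comps((H>18)&(H<34)&(S>120)&(V>60)&win,20),key=lambda k:k[2][4]);print('yel scene',k[2])
```

```text
pos [ 384.6 -299.4  151.8] yaw 89.0 rp [-1.7998e+02 -3.0000e-02] open 85.4 F [ 0.3 -1.1  0.8]
wz 0.0 x -0.6 y -1.1
yel scene [160 250  17  29 271]
```

Wand unmoved in its stand; descend and grip.

>>> drive_tool(plan=[{"grip":1,"x":-0.6,"y":-0.8,"z":20,"wx":0,"wy":0,"wz":0},{"grip":1,"x":0,"y":0,"z":25,"wx":0,"wy":0,"wz":0},{"grip":1,"x":0,"y":0,"z":25,"wx":0,"wy":0,"wz":0},{"grip":1,"x":0,"y":0,"z":21,"wx":0,"wy":0,"wz":0},{"grip":1,"x":0,"y":0,"z":0,"wx":0,"wy":0,"wz":0}])

```text
time: 33.0
position: [383.5, -298.7, 59.0]
tool_rot: [-3.139, -0.003, 1.555]
force: [0.6, 1.1, 0.7]
opening: 85.5
grasp_force: 0.0
```

Run:
```python
from h import *
rel(383.5,-300,89)
```

```text
pos [ 383.5 -298.7   59. ] yaw 89.11 rp [-1.7983e+02 -1.7000e-01] open 85.5 F [0.6 1.1 0.7]
wz 0.1 x -1.3 y -0.0
```

>>> drive_tool(plan=[{"grip":0.3,"x":-1.3,"y":0,"z":0,"wx":0,"wy":0,"wz":0},{"grip":0.3,"x":0,"y":0,"z":0,"wx":0,"wy":0,"wz":0},{"grip":0.3,"x":0,"y":0,"z":0,"wx":0,"wy":0,"wz":0},{"grip":0.3,"x":0,"y":0,"z":0,"wx":0,"wy":0,"wz":0},{"grip":0.3,"x":0,"y":0,"z":0,"wx":0,"wy":0,"wz":0}])

```text
time: 33.5
position: [383.6, -301.8, 61.6]
tool_rot: [3.141, 0.001, 1.554]
force: [0.6, 0.2, -0.1]
opening: 25.7
grasp_force: 0.0
```

>>> drive_tool(plan=[{"grip":0,"x":0,"y":0,"z":0,"wx":0,"wy":0,"wz":0},{"grip":0,"x":0,"y":0,"z":0,"wx":0,"wy":0,"wz":0},{"grip":0,"x":0,"y":0,"z":0,"wx":0,"wy":0,"wz":0},{"grip":0,"x":0,"y":0,"z":0,"wx":0,"wy":0,"wz":0}], grip_force=80)

```text
time: 33.9
position: [383.6, -301.8, 61.6]
tool_rot: [3.141, 0.001, 1.554]
force: [-0.6, 0.4, 6.9]
opening: 17.0
grasp_force: 77.9
```

Run:
```python
from h import *
rel(383.5,-300,89); print(bot.sense()['grasp_force'])
c=snap('scene')
h=hsvof(c);H,S,V=h[...,0],h[...,1],h[...,2];win=np.zeros(H.shape,bool);win[235:325,145:205]=1
for k in comps((H>18)&(H<34)&(S>120)&(V>60)&win,10):print('yel scene',k[2])
```

```text
pos [ 383.6 -301.8   61.6] yaw 89.02 rp [1.7997e+02 3.0000e-02] open 17.0 F [-0.6  0.4  6.9]
wz 0.0 x 1.8 y -0.1
77.85024404525757
yel scene [191 270  14   7  85]
yel scene [168 275   9   4  12]
```

>>> drive_tool(plan=[{"grip":0,"x":0,"y":0,"z":-10,"wx":0,"wy":0,"wz":0},{"grip":0,"x":0,"y":0,"z":-20,"wx":0,"wy":0,"wz":0},{"grip":0,"x":0,"y":0,"z":-20,"wx":0,"wy":0,"wz":0},{"grip":0,"x":0,"y":0,"z":-20,"wx":0,"wy":0,"wz":0},{"grip":0,"x":0,"y":0,"z":-20,"wx":0,"wy":0,"wz":0}])

```text
time: 34.45
position: [383.3, -301.6, 152.5]
tool_rot: [3.142, 0.0, 1.554]
force: [0.6, 0.7, -0.9]
opening: 16.9
grasp_force: 78.0
```

>>> drive_tool(plan=[{"grip":0,"x":0,"y":0,"z":-10,"wx":0,"wy":0,"wz":0},{"grip":0,"x":0,"y":0,"z":0,"wx":0,"wy":0,"wz":5.5},{"grip":0,"x":0,"y":0,"z":0,"wx":0,"wy":0,"wz":0}])

```text
time: 34.75
position: [383.4, -301.6, 161.4]
tool_rot: [3.141, 0.0, 1.456]
force: [0.3, -0.1, -2.0]
opening: 17.1
grasp_force: 77.9
```

Run:
```python
from h import *
rel(588.0,150.4,83.5); print(bot.sense()['grasp_force'])
```

```text
pos [ 383.4 -301.6  161.4] yaw 83.43 rp [1.7998e+02 2.0000e-02] open 17.1 F [ 0.3 -0.1 -2. ]
wz -0.1 x 472.3 y 152.1
77.93162941932678
```

>>> drive_tool(plan=[{"grip":0,"x":15,"y":5,"z":0,"wx":0,"wy":0,"wz":-0.1},{"grip":0,"x":35,"y":11,"z":0,"wx":0,"wy":0,"wz":0},{"grip":0,"x":35,"y":11,"z":0,"wx":0,"wy":0,"wz":0},{"grip":0,"x":35,"y":11,"z":0,"wx":0,"wy":0,"wz":0},{"grip":0,"x":35,"y":11,"z":0,"wx":0,"wy":0,"wz":0}])

```text
time: 35.25
position: [449.6, -151.7, 160.7]
tool_rot: [-3.141, -0.0, 1.462]
force: [-0.3, 0.3, -1.0]
opening: 17.0
grasp_force: 78.0
```

>>> drive_tool(plan=[{"grip":0,"x":35,"y":11,"z":0,"wx":0,"wy":0,"wz":0},{"grip":0,"x":35,"y":11,"z":0,"wx":0,"wy":0,"wz":0},{"grip":0,"x":35,"y":11,"z":0,"wx":0,"wy":0,"wz":0},{"grip":0,"x":35,"y":11,"z":0,"wx":0,"wy":0,"wz":0},{"grip":0,"x":35,"y":11,"z":0,"wx":0,"wy":0,"wz":0}])

```text
time: 35.75
position: [523.7, 16.2, 160.6]
tool_rot: [-3.141, 0.0, 1.462]
force: [1.1, -0.8, -1.4]
opening: 17.3
grasp_force: 78.0
```

>>> drive_tool(plan=[{"grip":0,"x":35,"y":11,"z":0,"wx":0,"wy":0,"wz":0},{"grip":0,"x":35,"y":11,"z":0,"wx":0,"wy":0,"wz":0},{"grip":0,"x":35,"y":11,"z":0,"wx":0,"wy":0,"wz":0},{"grip":0,"x":35,"y":11,"z":0,"wx":0,"wy":0,"wz":0},{"grip":0,"x":0,"y":0,"z":30,"wx":0,"wy":0,"wz":0}])

```text
time: 36.25
position: [585.6, 152.7, 132.9]
tool_rot: [3.136, -0.002, 1.465]
force: [-0.5, -0.8, -1.5]
opening: 17.4
grasp_force: 78.1
```

>>> drive_tool(plan=[{"grip":0,"x":0,"y":0,"z":30,"wx":0,"wy":0,"wz":0},{"grip":0,"x":0,"y":0,"z":20,"wx":0,"wy":0,"wz":0},{"grip":0,"x":0,"y":0,"z":0,"wx":0,"wy":0,"wz":0},{"grip":0,"x":0,"y":0,"z":0,"wx":0,"wy":0,"wz":0}])

```text
time: 36.65
position: [582.8, 148.9, 81.1]
tool_rot: [-3.141, 0.0, 1.461]
force: [0.3, -0.5, -0.4]
opening: 17.5
grasp_force: 78.1
```

Run:
```python
from h import *
rel(588.0,150.4,83.5); b=bot.sense();p=b['position']; print(b['grasp_force'])
c=snap('scene')
print('tip pred',proj(c,[p[0],p[1],p[2]-47.6]),'a',proj(c,[588,150.4,16]),'pad',proj(c,[588.4,154,16]))
cv2.imwrite('pics/t1.png',cv2.resize(c['pixels'][215:315,340:460,::-1],None,fx=6,fy=6,interpolation=cv2.INTER_CUBIC))
```

```text
pos [582.8 148.9  81.1] yaw 83.7 rp [-1.7996e+02  1.0000e-02] open 17.5 F [ 0.3 -0.5 -0.4]
wz 0.2 x 2.0 y 5.0
78.09178590774536
tip pred (np.float64(400.17226134841303), np.float64(268.4651932010897)) a (np.float64(401.4117272767504), np.float64(275.2074899297958)) pad (np.float64(402.7499629161251), np.float64(274.7054543331478))
```

View pics/t1.png

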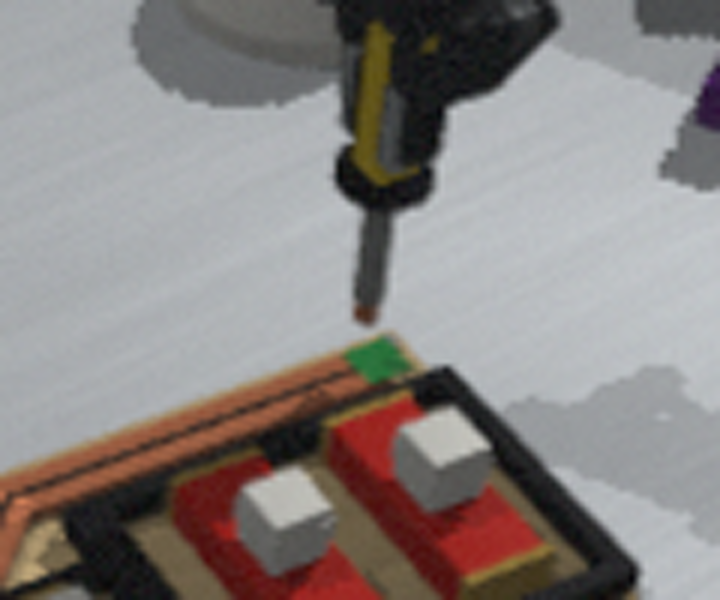

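>>> drive_tool(plan=[{"grip":0,"x":3,"y":5,"z":0,"wx":0,"wy":0,"wz":0.2},{"grip":0,"x":0,"y":0,"z":5,"wx":0,"wy":0,"wz":0},{"grip":0,"x":0,"y":0,"z":5,"wx":0,"wy":0,"wz":0},{"grip":0,"x":0,"y":0,"z":0,"wx":0,"wy":0,"wz":0},{"grip":0,"x":0,"y":0,"z":0,"wx":0,"wy":0,"wz":0}])

```text
time: 37.2
position: [588.0, 151.3, 70.9]
tool_rot: [-3.141, 0.0, 1.456]
force: [-0.4, 0.5, -0.5]
opening: 16.9
grasp_force: 78.1
```

Run:
```python
from h import *
rel(588.1,151.4,83.5)
```

```text
pos [588.  151.3  70.9] yaw 83.43 rp [-1.7998e+02  1.0000e-02] open 16.9 F [-0.4  0.5 -0.5]
wz -0.1 x 0.1 y 0.1
```

>>> drive_tool(plan=[{"grip":0,"x":0,"y":0,"z":3,"wx":0,"wy":0,"wz":-0.1},{"grip":0,"x":0,"y":0,"z":3,"wx":0,"wy":0,"wz":0},{"grip":0,"x":0,"y":0,"z":2,"wx":0,"wy":0,"wz":0},{"grip":0,"x":0,"y":0,"z":2,"wx":0,"wy":0,"wz":0},{"grip":0,"x":0,"y":0,"z":1.5,"wx":0,"wy":0,"wz":0}])

```text
time: 37.7
position: [588.1, 151.4, 59.5]
tool_rot: [-3.142, 0.0, 1.458]
force: [-1.2, -0.3, 1.6]
opening: 17.2
grasp_force: 78.2
```

>>> drive_tool(plan=[{"grip":0,"x":0,"y":0,"z":0,"wx":0,"wy":0,"wz":0},{"grip":0,"x":0,"y":0,"z":0,"wx":0,"wy":0,"wz":0}])

```text
time: 37.9
position: [588.1, 151.4, 59.6]
tool_rot: [-3.142, 0.0, 1.458]
force: [-0.3, 0.2, 0.6]
opening: 16.9
grasp_force: 78.2
```

Run:
```python
from h import *
rel(588.1,151.4,83.5);rel(570.44,-3.59,83.5)
c=snap('scene')
cv2.imwrite('pics/t2.png',cv2.resize(c['pixels'][225:325,340:460,::-1],None,fx=6,fy=6,interpolation=cv2.INTER_CUBIC))
g=c['pixels']
for v in range(264,282): print(v,[tuple(int(t) for t in g[v,u]) for u in range(397,406)])
```

```text
pos [588.1 151.4  59.6] yaw 83.52 rp [-1.8e+02  1.0e-02] open 16.9 F [-0.3  0.2  0.6]
wz 0.0 x 0.0 y 0.0
pos [588.1 151.4  59.6] yaw 83.52 rp [-1.8e+02  1.0e-02] open 16.9 F [-0.3  0.2  0.6]
wz 0.0 x -156.0 y 0.0
264 [(184, 189, 191), (184, 186, 189), (182, 186, 191), (165, 169, 171), (106, 108, 109), (64, 66, 66), (60, 61, 62), (57, 58, 59), (60, 63, 60)]
265 [(183, 185, 188), (181, 186, 189), (183, 186, 189), (159, 163, 164), (86, 89, 88), (61, 63, 63), (60, 62, 61), (61, 63, 63), (72, 76, 75)]
266 [(184, 186, 191), (182, 185, 188), (185, 189, 192), (160, 165, 166), (85, 86, 86), (64, 65, 64), (59, 59, 60), (58, 61, 60), (75, 76, 76)]
267 [(185, 190, 192), (185, 190, 193), (182, 184, 189), (155, 158, 160), (67, 68, 65), (62, 63, 62), (59, 59, 60), (58, 60, 58), (92, 96, 94)]
268 [(182, 185, 188), (180, 185, 187), (177, 184, 185), (152, 153, 156), (66, 68, 66), (56, 57, 58), (62, 65, 60), (58, 57, 59), (107, 109, 109)]
269 [(181, 185, 186), (180, 184, 187), (168, 173, 177), (128, 132, 133), (63, 65, 63), (60, 60, 61), (56, 58, 57), (59, 60, 59), (108, 111, 110)]
270 [(179, 185, 187)
[... 902 characters left out ...]
4, 75, 39), (43, 101, 57), (44, 99, 55)]
277 [(59, 39, 34), (69, 44, 37), (67, 49, 35), (55, 66, 36), (35, 77, 43), (29, 77, 41), (40, 86, 49), (43, 92, 54), (71, 96, 58)]
278 [(96, 61, 45), (96, 63, 44), (95, 60, 42), (86, 62, 42), (59, 81, 44), (52, 101, 58), (50, 72, 42), (64, 63, 41), (102, 85, 64)]
279 [(96, 59, 42), (94, 60, 43), (90, 55, 36), (90, 56, 40), (76, 49, 36), (68, 45, 37), (61, 44, 36), (52, 41, 39), (49, 43, 39)]
280 [(91, 58, 43), (78, 48, 37), (77, 51, 40), (64, 40, 34), (55, 41, 35), (54, 45, 39), (49, 44, 38), (58, 49, 39), (82, 67, 44)]
281 [(69, 44, 36), (62, 42, 35), (46, 35, 31), (49, 42, 37), (60, 53, 40), (81, 66, 42), (98, 81, 49), (115, 93, 52), (144, 110, 56)]
```

>>> drive_tool(plan=[{"grip":0,"x":-1,"y":0,"z":1,"wx":0,"wy":0,"wz":0},{"grip":0,"x":-2,"y":0,"z":0,"wx":0,"wy":0,"wz":0},{"grip":0,"x":-2,"y":0,"z":0,"wx":0,"wy":0,"wz":0},{"grip":0,"x":-2,"y":0,"z":0,"wx":0,"wy":0,"wz":0},{"grip":0,"x":-2,"y":0,"z":0,"wx":0,"wy":0,"wz":0}])

```text
time: 38.45
position: [587.2, 142.2, 58.6]
tool_rot: [3.141, -0.0, 1.458]
force: [-0.1, 1.0, -0.0]
opening: 17.2
grasp_force: 78.2
```

>>> drive_tool(plan=[{"grip":0,"x":-2,"y":0,"z":0,"wx":0,"wy":0,"wz":0},{"grip":0,"x":-2,"y":0,"z":0,"wx":0,"wy":0,"wz":0},{"grip":0,"x":-2,"y":0,"z":0,"wx":0,"wy":0,"wz":0},{"grip":0,"x":-2,"y":0,"z":0,"wx":0,"wy":0,"wz":0},{"grip":0,"x":-2,"y":0,"z":0,"wx":0,"wy":0,"wz":0}])

```text
time: 38.95
position: [585.9, 132.3, 58.6]
tool_rot: [-3.142, 0.0, 1.458]
force: [0.4, 1.1, 1.7]
opening: 17.0
grasp_force: 78.2
```

>>> drive_tool(plan=[{"grip":0,"x":-2,"y":0,"z":0,"wx":0,"wy":0,"wz":0},{"grip":0,"x":-2,"y":0,"z":0,"wx":0,"wy":0,"wz":0},{"grip":0,"x":-2,"y":0,"z":0,"wx":0,"wy":0,"wz":0},{"grip":0,"x":-2,"y":0,"z":0,"wx":0,"wy":0,"wz":0},{"grip":0,"x":-2,"y":0,"z":0,"wx":0,"wy":0,"wz":0}])

```text
time: 39.45
position: [584.8, 122.4, 58.6]
tool_rot: [3.142, 0.0, 1.458]
force: [0.4, 1.1, 2.0]
opening: 17.1
grasp_force: 78.2
```

Run:
```python
from h import *
rel(570.44,-3.59,83.5)
```

```text
pos [584.8 122.4  58.6] yaw 83.52 rp [180.   0.] open 17.1 F [0.4 1.1 2. ]
wz 0.0 x -126.8 y -0.0
```

>>> drive_tool(plan=[{"grip":0,"x":-2,"y":0,"z":0,"wx":0,"wy":0,"wz":0},{"grip":0,"x":-2,"y":0,"z":0,"wx":0,"wy":0,"wz":0},{"grip":0,"x":-2,"y":0,"z":0,"wx":0,"wy":0,"wz":0},{"grip":0,"x":-2,"y":0,"z":0,"wx":0,"wy":0,"wz":0},{"grip":0,"x":-2,"y":0,"z":0,"wx":0,"wy":0,"wz":0}])

```text
time: 39.95
position: [583.7, 112.5, 58.6]
tool_rot: [3.142, 0.0, 1.458]
force: [-0.4, 1.3, 2.5]
opening: 17.2
grasp_force: 78.2
```

>>> drive_tool(plan=[{"grip":0,"x":-2,"y":0,"z":0,"wx":0,"wy":0,"wz":0},{"grip":0,"x":-2,"y":0,"z":0,"wx":0,"wy":0,"wz":0},{"grip":0,"x":-2,"y":0,"z":0,"wx":0,"wy":0,"wz":0},{"grip":0,"x":-2,"y":0,"z":0,"wx":0,"wy":0,"wz":0},{"grip":0,"x":-2,"y":0,"z":0,"wx":0,"wy":0,"wz":0}])

```text
time: 40.45
position: [582.6, 102.5, 58.6]
tool_rot: [3.142, 0.0, 1.458]
force: [0.0, 1.7, 0.5]
opening: 16.7
grasp_force: 78.2
```

>>> drive_tool(plan=[{"grip":0,"x":-2,"y":0,"z":0,"wx":0,"wy":0,"wz":0},{"grip":0,"x":-2,"y":0,"z":0,"wx":0,"wy":0,"wz":0},{"grip":0,"x":-2,"y":0,"z":0,"wx":0,"wy":0,"wz":0},{"grip":0,"x":-2,"y":0,"z":0,"wx":0,"wy":0,"wz":0},{"grip":0,"x":-2,"y":0,"z":0,"wx":0,"wy":0,"wz":0}])

```text
time: 40.95
position: [581.4, 92.6, 58.6]
tool_rot: [3.142, 0.0, 1.458]
force: [0.0, 1.2, 0.9]
opening: 17.3
grasp_force: 78.2
```

>>> drive_tool(plan=[{"grip":0,"x":-2,"y":0,"z":0,"wx":0,"wy":0,"wz":0},{"grip":0,"x":-2,"y":0,"z":0,"wx":0,"wy":0,"wz":0},{"grip":0,"x":-2,"y":0,"z":0,"wx":0,"wy":0,"wz":0},{"grip":0,"x":-2,"y":0,"z":0,"wx":0,"wy":0,"wz":0},{"grip":0,"x":-2,"y":0,"z":0,"wx":0,"wy":0,"wz":0}])

```text
time: 41.45
position: [580.3, 82.7, 58.6]
tool_rot: [3.142, 0.0, 1.458]
force: [-1.0, 0.8, 1.3]
opening: 16.9
grasp_force: 78.2
```

>>> drive_tool(plan=[{"grip":0,"x":-2,"y":0,"z":0,"wx":0,"wy":0,"wz":0},{"grip":0,"x":-2,"y":0,"z":0,"wx":0,"wy":0,"wz":0},{"grip":0,"x":-2,"y":0,"z":0,"wx":0,"wy":0,"wz":0},{"grip":0,"x":-2,"y":0,"z":0,"wx":0,"wy":0,"wz":0},{"grip":0,"x":-2,"y":0,"z":0,"wx":0,"wy":0,"wz":0}])

```text
time: 41.95
position: [579.2, 72.7, 58.6]
tool_rot: [3.142, 0.0, 1.458]
force: [0.6, 0.9, 1.8]
opening: 17.2
grasp_force: 78.2
```

>>> drive_tool(plan=[{"grip":0,"x":-2,"y":0,"z":0,"wx":0,"wy":0,"wz":0},{"grip":0,"x":-2,"y":0,"z":0,"wx":0,"wy":0,"wz":0},{"grip":0,"x":-2,"y":0,"z":0,"wx":0,"wy":0,"wz":0},{"grip":0,"x":-2,"y":0,"z":0,"wx":0,"wy":0,"wz":0},{"grip":0,"x":-2,"y":0,"z":0,"wx":0,"wy":0,"wz":0}])

```text
time: 42.45
position: [578.0, 62.8, 58.6]
tool_rot: [3.142, 0.0, 1.458]
force: [0.2, 1.1, 0.3]
opening: 17.4
grasp_force: 78.2
```

Run:
```python
from h import *
rel(570.44,-3.59,83.5);p=bot.sense()['position']
c=snap('scene');u,v=proj(c,[p[0],p[1],16]);print(u,v)
# tip/seam check: redness & brightness across seam around the tip
g=c['pixels'];u0,v0=int(round(u)),int(round(v))
for r in range(v0-7,v0+7): print(r,[int(g[r,q,0]) for q in range(u0-14,u0+12)])
```

```text
pos [578.   62.8  58.6] yaw 83.52 rp [1.8e+02 1.0e-02] open 17.4 F [0.2 1.1 0.3]
wz 0.0 x -66.8 y -0.0
367.8245487082921 287.7272565050864
281 [176, 174, 173, 174, 172, 176, 173, 175, 175, 173, 174, 162, 123, 62, 61, 61, 62, 112, 162, 173, 171, 166, 161, 160, 154, 151]
282 [170, 172, 172, 171, 172, 172, 174, 173, 175, 172, 174, 162, 108, 64, 63, 56, 59, 116, 166, 164, 159, 155, 154, 154, 152, 146]
283 [171, 174, 172, 173, 173, 175, 173, 172, 176, 176, 178, 158, 105, 64, 65, 62, 62, 111, 162, 154, 153, 151, 146, 146, 127, 81]
284 [171, 174, 171, 171, 173, 173, 174, 174, 174, 176, 171, 155, 103, 65, 61, 61, 62, 110, 152, 146, 147, 127, 91, 89, 91, 111]
285 [172, 169, 170, 171, 173, 173, 173, 173, 170, 169, 166, 152, 104, 64, 59, 63, 66, 109, 127, 88, 81, 58, 89, 128, 158, 157]
286 [170, 175, 172, 171, 174, 169, 165, 166, 163, 163, 159, 153, 123, 66, 65, 63, 61, 57, 56, 82, 102, 127, 156, 158, 155, 149]
287 [172, 175, 170, 169, 166, 165, 163, 161, 156, 156, 155, 148, 128, 78, 73, 72, 89, 97, 106, 132, 140, 153, 154, 150, 137, 110]
288 [167, 167, 164, 163, 161, 157, 156, 155, 153, 147, 126, 80, 58, 65, 80, 91, 117, 132, 130, 129, 126, 126, 116, 90, 70, 63]
289 [163, 159, 158, 154, 157, 153, 146, 147, 129, 77, 39, 59, 76, 92, 97, 110, 130, 125, 126, 117, 95, 80, 66, 58, 51, 40]
290 [158, 156, 154, 151, 146, 129, 83, 66, 61, 72, 83, 100, 100, 107, 130, 144, 114, 99, 91, 72, 63, 49, 45, 53, 78, 86]
291 [151, 147, 128, 92, 86, 71, 91, 98, 101, 102, 103, 97, 96, 120, 135, 102, 73, 64, 50, 49, 49, 55, 84, 118, 140, 137]
292 [108, 80, 60, 90, 113, 128, 134, 98, 102, 98, 99, 93, 82, 75, 71, 64, 45, 46, 59, 83, 99, 116, 143, 150, 152, 155]
293 [91, 109, 126, 155, 141, 102, 98, 98, 95, 87, 79, 70, 65, 47, 42, 57, 83, 100, 117, 143, 137, 139, 155, 162, 160, 159]
294 [156, 159, 155, 155, 135, 96, 94, 83, 69, 65, 54, 44, 27, 35, 68, 116, 139, 142, 145, 145, 143, 158, 158, 160, 159, 159]
```

>>> drive_tool(plan=[{"grip":0,"x":-2,"y":0,"z":0,"wx":0,"wy":0,"wz":0},{"grip":0,"x":-2,"y":0,"z":0,"wx":0,"wy":0,"wz":0},{"grip":0,"x":-2,"y":0,"z":0,"wx":0,"wy":0,"wz":0},{"grip":0,"x":-2,"y":0,"z":0,"wx":0,"wy":0,"wz":0},{"grip":0,"x":-2,"y":0,"z":0,"wx":0,"wy":0,"wz":0}])

```text
time: 43.0
position: [576.9, 52.8, 58.6]
tool_rot: [3.142, 0.0, 1.458]
force: [0.3, 2.0, 1.8]
opening: 17.2
grasp_force: 78.2
```

>>> drive_tool(plan=[{"grip":0,"x":-2,"y":0,"z":0,"wx":0,"wy":0,"wz":0},{"grip":0,"x":-2,"y":0,"z":0,"wx":0,"wy":0,"wz":0},{"grip":0,"x":-2,"y":0,"z":0,"wx":0,"wy":0,"wz":0},{"grip":0,"x":-2,"y":0,"z":0,"wx":0,"wy":0,"wz":0},{"grip":0,"x":-2,"y":0,"z":0,"wx":0,"wy":0,"wz":0}])

```text
time: 43.5
position: [575.8, 42.9, 58.6]
tool_rot: [-3.142, 0.0, 1.458]
force: [1.0, 1.2, 0.9]
opening: 16.9
grasp_force: 78.2
```

>>> drive_tool(plan=[{"grip":0,"x":-2,"y":0,"z":0,"wx":0,"wy":0,"wz":0},{"grip":0,"x":-2,"y":0,"z":0,"wx":0,"wy":0,"wz":0},{"grip":0,"x":-2,"y":0,"z":0,"wx":0,"wy":0,"wz":0},{"grip":0,"x":-2,"y":0,"z":0,"wx":0,"wy":0,"wz":0},{"grip":0,"x":-2,"y":0,"z":0,"wx":0,"wy":0,"wz":0}])

```text
time: 44.0
position: [574.6, 33.0, 58.6]
tool_rot: [3.142, 0.0, 1.458]
force: [0.9, 1.0, 1.5]
opening: 17.2
grasp_force: 78.2
```

>>> drive_tool(plan=[{"grip":0,"x":-2,"y":0,"z":0,"wx":0,"wy":0,"wz":0},{"grip":0,"x":-2,"y":0,"z":0,"wx":0,"wy":0,"wz":0},{"grip":0,"x":-2,"y":0,"z":0,"wx":0,"wy":0,"wz":0},{"grip":0,"x":-2,"y":0,"z":0,"wx":0,"wy":0,"wz":0},{"grip":0,"x":-2,"y":0,"z":0,"wx":0,"wy":0,"wz":0}])

```text
time: 44.5
position: [573.5, 23.0, 58.5]
tool_rot: [-3.142, 0.0, 1.458]
force: [0.3, 2.0, 1.0]
opening: 17.0
grasp_force: 78.3
```

>>> drive_tool(plan=[{"grip":0,"x":-2,"y":0,"z":0,"wx":0,"wy":0,"wz":0},{"grip":0,"x":-2,"y":0,"z":0,"wx":0,"wy":0,"wz":0},{"grip":0,"x":-2,"y":0,"z":0,"wx":0,"wy":0,"wz":0},{"grip":0,"x":-2,"y":0,"z":0,"wx":0,"wy":0,"wz":0},{"grip":0,"x":-2,"y":0,"z":0,"wx":0,"wy":0,"wz":0}])

```text
time: 45.0
position: [572.4, 13.1, 58.6]
tool_rot: [3.142, 0.0, 1.458]
force: [0.6, 1.1, 0.3]
opening: 16.9
grasp_force: 78.3
```

>>> drive_tool(plan=[{"grip":0,"x":-2,"y":0,"z":0,"wx":0,"wy":0,"wz":0},{"grip":0,"x":-2,"y":0,"z":0,"wx":0,"wy":0,"wz":0},{"grip":0,"x":-2,"y":0,"z":0,"wx":0,"wy":0,"wz":0},{"grip":0,"x":-2,"y":0,"z":0,"wx":0,"wy":0,"wz":0},{"grip":0,"x":-2,"y":0,"z":0,"wx":0,"wy":0,"wz":0}])

```text
time: 45.5
position: [571.3, 3.2, 58.6]
tool_rot: [3.142, 0.0, 1.458]
force: [-0.9, 2.1, 0.4]
opening: 17.2
grasp_force: 78.2
```

Run:
```python
from h import *
rel(570.44,-3.59,83.5);rel(592.28,-30.98,83.5)
s=snap('scene')
# slant seam check: copper centre across slant normal, at fractions of b..c
b=np.array([570.44,-3.59]);c=np.array([592.28,-30.98]);d=(c-b)/np.linalg.norm(c-b);n=np.array([-d[1],d[0]])
from scipy.ndimage import map_coordinates
R=s['pixels'][...,0].astype(float)
for f in(.3,.5,.7,.9):
    o=np.arange(-12,12.1,1);uv=np.array([proj(s,[*(b+f*(c-b)+q*n),16]) for q in o]);print(f,map_coordinates(R,[uv[:,1],uv[:,0]],order=1).astype(int))
```

```text
pos [571.3   3.2  58.6] yaw 83.52 rp [180.   0.] open 17.2 F [-0.9  2.1  0.4]
wz 0.0 x -6.8 y -0.1
pos [571.3   3.2  58.6] yaw 83.52 rp [180.   0.] open 17.2 F [-0.9  2.1  0.4]
wz 0.0 x -31.5 y 24.7
0.3 [143 133 132 142 145 132 118 103  90  72  50  44  56  72  93 115 126 140
 143 143 134 119 105 101 102]
0.5 [133 119 114 114 110 103  98  96  94  81  66  59  61  75 100 125 140 155
 155 151 143 133 131 138 147]
0.7 [139 124 112 103 100 100  99  97  94  80  64  69  87 111 137 155 156 156
 152 147 136 125 124 130 139]
0.9 [125 107 102 105 108 110 111 108 104  88  69  76  97 121 144 158 159 159
 156 150 145 140 140 144 151]
```

>>> drive_tool(plan=[{"grip":0,"x":-2,"y":0,"z":0,"wx":0,"wy":0,"wz":0},{"grip":0,"x":-2,"y":0,"z":0,"wx":0,"wy":0,"wz":0},{"grip":0,"x":-2,"y":0,"z":0,"wx":0,"wy":0,"wz":0},{"grip":0,"x":-2,"y":0,"z":0,"wx":0,"wy":0,"wz":0}])

```text
time: 45.95
position: [570.4, -4.8, 58.6]
tool_rot: [3.142, 0.0, 1.458]
force: [-0.0, 1.5, 1.4]
opening: 17.1
grasp_force: 78.3
```

>>> drive_tool(plan=[{"grip":0,"x":-1.4,"y":1.4,"z":0,"wx":0,"wy":0,"wz":0},{"grip":0,"x":-1.4,"y":1.4,"z":0,"wx":0,"wy":0,"wz":0},{"grip":0,"x":-1.4,"y":1.4,"z":0,"wx":0,"wy":0,"wz":0},{"grip":0,"x":-1.4,"y":1.4,"z":0,"wx":0,"wy":0,"wz":0},{"grip":0,"x":-1.4,"y":1.4,"z":0,"wx":0,"wy":0,"wz":0}])

```text
time: 46.45
position: [576.6, -12.5, 58.5]
tool_rot: [-3.141, 0.0, 1.458]
force: [-0.2, 1.1, 1.4]
opening: 17.3
grasp_force: 78.3
```

>>> drive_tool(plan=[{"grip":0,"x":-1.4,"y":1.4,"z":0,"wx":0,"wy":0,"wz":0},{"grip":0,"x":-1.4,"y":1.4,"z":0,"wx":0,"wy":0,"wz":0},{"grip":0,"x":-1.4,"y":1.4,"z":0,"wx":0,"wy":0,"wz":0},{"grip":0,"x":-1.4,"y":1.4,"z":0,"wx":0,"wy":0,"wz":0},{"grip":0,"x":-1.4,"y":1.4,"z":0,"wx":0,"wy":0,"wz":0}])

```text
time: 46.95
position: [582.8, -20.2, 58.6]
tool_rot: [-3.142, 0.0, 1.458]
force: [1.1, 0.5, 1.7]
opening: 17.2
grasp_force: 78.3
```

>>> drive_tool(plan=[{"grip":0,"x":-1.4,"y":1.4,"z":0,"wx":0,"wy":0,"wz":0},{"grip":0,"x":-1.4,"y":1.4,"z":0,"wx":0,"wy":0,"wz":0},{"grip":0,"x":-1.4,"y":1.4,"z":0,"wx":0,"wy":0,"wz":0},{"grip":0,"x":-1.4,"y":1.4,"z":0,"wx":0,"wy":0,"wz":0},{"grip":0,"x":-1.4,"y":1.4,"z":0,"wx":0,"wy":0,"wz":0}])

```text
time: 47.45
position: [589.0, -28.0, 58.6]
tool_rot: [3.142, 0.0, 1.458]
force: [0.2, 1.9, 2.1]
opening: 16.9
grasp_force: 78.3
```

Run:
```python
from h import *
rel(592.28,-30.98,83.5);rel(582.1,-120.4,83.5)
```

```text
pos [589.  -28.   58.6] yaw 83.52 rp [1.8e+02 1.0e-02] open 16.9 F [0.2 1.9 2.1]
wz 0.0 x -2.6 y 3.6
pos [589.  -28.   58.6] yaw 83.52 rp [1.8e+02 1.0e-02] open 16.9 F [0.2 1.9 2.1]
wz 0.0 x -92.6 y 3.6
```

>>> drive_tool(plan=[{"grip":0,"x":-1.4,"y":1.4,"z":0,"wx":0,"wy":0,"wz":0},{"grip":0,"x":-1.4,"y":1.4,"z":0,"wx":0,"wy":0,"wz":0},{"grip":0,"x":-1.2,"y":0.8,"z":0,"wx":0,"wy":0,"wz":0},{"grip":0,"x":-2,"y":0,"z":0,"wx":0,"wy":0,"wz":0},{"grip":0,"x":-2,"y":0,"z":0,"wx":0,"wy":0,"wz":0}])

```text
time: 47.95
position: [591.8, -36.4, 58.6]
tool_rot: [3.141, 0.0, 1.458]
force: [-0.3, 1.5, 1.2]
opening: 17.1
grasp_force: 78.3
```

>>> drive_tool(plan=[{"grip":0,"x":-2,"y":0,"z":0,"wx":0,"wy":0,"wz":0},{"grip":0,"x":-2,"y":0,"z":0,"wx":0,"wy":0,"wz":0},{"grip":0,"x":-2,"y":0,"z":0,"wx":0,"wy":0,"wz":0},{"grip":0,"x":-2,"y":0,"z":0,"wx":0,"wy":0,"wz":0},{"grip":0,"x":-2,"y":0,"z":0,"wx":0,"wy":0,"wz":0}])

```text
time: 48.45
position: [590.4, -46.3, 58.6]
tool_rot: [3.142, 0.0, 1.458]
force: [0.4, 1.4, 1.2]
opening: 17.2
grasp_force: 78.3
```

>>> drive_tool(plan=[{"grip":0,"x":-2,"y":0,"z":0,"wx":0,"wy":0,"wz":0},{"grip":0,"x":-2,"y":0,"z":0,"wx":0,"wy":0,"wz":0},{"grip":0,"x":-2,"y":0,"z":0,"wx":0,"wy":0,"wz":0},{"grip":0,"x":-2,"y":0,"z":0,"wx":0,"wy":0,"wz":0},{"grip":0,"x":-2,"y":0,"z":0,"wx":0,"wy":0,"wz":0}])

```text
time: 48.95
position: [589.3, -56.2, 58.6]
tool_rot: [-3.142, 0.0, 1.458]
force: [0.4, 1.5, 0.3]
opening: 17.5
grasp_force: 78.3
```

>>> drive_tool(plan=[{"grip":0,"x":-2,"y":0,"z":0,"wx":0,"wy":0,"wz":0},{"grip":0,"x":-2,"y":0,"z":0,"wx":0,"wy":0,"wz":0},{"grip":0,"x":-2,"y":0,"z":0,"wx":0,"wy":0,"wz":0},{"grip":0,"x":-2,"y":0,"z":0,"wx":0,"wy":0,"wz":0},{"grip":0,"x":-2,"y":0,"z":0,"wx":0,"wy":0,"wz":0}])

```text
time: 49.45
position: [588.2, -66.2, 58.6]
tool_rot: [3.142, 0.0, 1.458]
force: [0.5, 1.7, 1.5]
opening: 17.0
grasp_force: 78.3
```

>>> drive_tool(plan=[{"grip":0,"x":-2,"y":0,"z":0,"wx":0,"wy":0,"wz":0},{"grip":0,"x":-2,"y":0,"z":0,"wx":0,"wy":0,"wz":0},{"grip":0,"x":-2,"y":0,"z":0,"wx":0,"wy":0,"wz":0},{"grip":0,"x":-2,"y":0,"z":0,"wx":0,"wy":0,"wz":0},{"grip":0,"x":-2,"y":0,"z":0,"wx":0,"wy":0,"wz":0}])

```text
time: 49.95
position: [587.0, -76.1, 58.6]
tool_rot: [3.142, 0.0, 1.458]
force: [1.0, 2.0, 1.3]
opening: 17.0
grasp_force: 78.3
```

Run:
```python
from h import *
rel(582.1,-120.4,83.5);p=bot.sense()['position']
c=snap('scene');u,v=proj(c,[p[0],p[1],16]);print(u,v)
g=c['pixels'];u0,v0=int(round(u)),int(round(v))
for r in range(v0-4,v0+7): print(r,[int(g[r,q,0]) for q in range(u0-14,u0+12)])
```

```text
pos [587.  -76.1  58.6] yaw 83.52 rp [180.   0.] open 17.0 F [1.  2.  1.3]
wz 0.0 x -44.5 y 0.1
316.888759726534 316.488140291052
312 [162, 161, 161, 159, 160, 158, 157, 163, 163, 161, 163, 137, 62, 62, 58, 63, 62, 110, 156, 150, 150, 147, 145, 126, 92, 87]
313 [160, 161, 159, 158, 160, 162, 161, 164, 164, 163, 165, 140, 68, 61, 57, 61, 65, 108, 150, 146, 133, 109, 83, 61, 92, 118]
314 [161, 159, 162, 161, 163, 164, 163, 163, 164, 163, 166, 142, 84, 62, 57, 59, 73, 113, 127, 78, 61, 91, 110, 129, 159, 159]
315 [164, 163, 164, 164, 164, 165, 163, 164, 159, 160, 155, 145, 109, 68, 63, 63, 75, 76, 51, 80, 124, 154, 154, 154, 156, 151]
316 [168, 165, 165, 164, 163, 163, 161, 156, 154, 154, 151, 147, 127, 78, 72, 79, 86, 95, 107, 131, 132, 131, 126, 135, 146, 136]
317 [164, 162, 166, 159, 156, 158, 155, 154, 146, 147, 127, 73, 46, 63, 75, 87, 117, 132, 133, 128, 127, 124, 115, 95, 79, 70]
318 [158, 159, 158, 157, 155, 154, 147, 125, 89, 75, 40, 60, 82, 101, 100, 113, 133, 131, 126, 114, 100, 90, 74, 65, 49, 42]
319 [155, 157, 153, 147, 145, 129, 82, 54, 60, 68, 80, 102, 102, 106, 129, 150, 144, 115, 88, 72, 72, 64, 44, 27, 30, 20]
320 [148, 146, 128, 82, 66, 65, 79, 94, 101, 101, 100, 104, 101, 119, 136, 110, 98, 70, 64, 50, 42, 26, 34, 30, 28, 24]
321 [93, 82, 63, 91, 110, 114, 100, 103, 100, 100, 97, 98, 89, 81, 72, 68, 54, 42, 33, 38, 44, 35, 33, 29, 31, 25]
322 [93, 110, 127, 159, 142, 99, 101, 96, 98, 92, 84, 78, 69, 62, 48, 38, 34, 43, 58, 81, 95, 85, 64, 43, 21, 20]
```

>>> drive_tool(plan=[{"grip":0,"x":-2,"y":0,"z":0,"wx":0,"wy":0,"wz":0},{"grip":0,"x":-2,"y":0,"z":0,"wx":0,"wy":0,"wz":0},{"grip":0,"x":-2,"y":0,"z":0,"wx":0,"wy":0,"wz":0},{"grip":0,"x":-2,"y":0,"z":0,"wx":0,"wy":0,"wz":0},{"grip":0,"x":-2,"y":0,"z":0,"wx":0,"wy":0,"wz":0}])

```text
time: 50.5
position: [585.9, -86.0, 58.6]
tool_rot: [3.142, 0.0, 1.458]
force: [-1.1, 1.3, 2.0]
opening: 17.3
grasp_force: 78.3
```

>>> drive_tool(plan=[{"grip":0,"x":-2,"y":0,"z":0,"wx":0,"wy":0,"wz":0},{"grip":0,"x":-2,"y":0,"z":0,"wx":0,"wy":0,"wz":0},{"grip":0,"x":-2,"y":0,"z":0,"wx":0,"wy":0,"wz":0},{"grip":0,"x":-2,"y":0,"z":0,"wx":0,"wy":0,"wz":0},{"grip":0,"x":-2,"y":0,"z":0,"wx":0,"wy":0,"wz":0}])

```text
time: 51.0
position: [584.8, -96.0, 58.6]
tool_rot: [3.142, 0.0, 1.458]
force: [0.1, 1.5, 2.2]
opening: 16.9
grasp_force: 78.3
```

>>> drive_tool(plan=[{"grip":0,"x":-2,"y":0,"z":0,"wx":0,"wy":0,"wz":0},{"grip":0,"x":-2,"y":0,"z":0,"wx":0,"wy":0,"wz":0},{"grip":0,"x":-2,"y":0,"z":0,"wx":0,"wy":0,"wz":0},{"grip":0,"x":-2,"y":0,"z":0,"wx":0,"wy":0,"wz":0},{"grip":0,"x":-2,"y":0,"z":0,"wx":0,"wy":0,"wz":0}])

```text
time: 51.5
position: [583.7, -105.9, 58.6]
tool_rot: [3.142, 0.0, 1.458]
force: [-0.0, 0.6, 0.5]
opening: 17.3
grasp_force: 78.3
```

>>> drive_tool(plan=[{"grip":0,"x":-2,"y":0,"z":0,"wx":0,"wy":0,"wz":0},{"grip":0,"x":-2,"y":0,"z":0,"wx":0,"wy":0,"wz":0},{"grip":0,"x":-2,"y":0,"z":0,"wx":0,"wy":0,"wz":0},{"grip":0,"x":-2,"y":0,"z":0,"wx":0,"wy":0,"wz":0},{"grip":0,"x":-2,"y":0,"z":0,"wx":0,"wy":0,"wz":0}])

```text
time: 52.0
position: [582.5, -115.9, 58.6]
tool_rot: [-3.142, 0.0, 1.458]
force: [0.3, 1.8, 1.3]
opening: 17.3
grasp_force: 78.3
```

>>> drive_tool(plan=[{"grip":0,"x":-2,"y":0,"z":0,"wx":0,"wy":0,"wz":0},{"grip":0,"x":-2,"y":0,"z":0,"wx":0,"wy":0,"wz":0},{"grip":0,"x":-2,"y":0,"z":0,"wx":0,"wy":0,"wz":0},{"grip":0,"x":0,"y":0,"z":0,"wx":0,"wy":0,"wz":0},{"grip":0,"x":0,"y":0,"z":0,"wx":0,"wy":0,"wz":0}])

```text
time: 52.5
position: [581.9, -122.0, 58.6]
tool_rot: [3.141, 0.001, 1.458]
force: [-0.1, -0.5, 1.6]
opening: 17.3
grasp_force: 78.2
```

Run:
```python
from h import *
rel(582.1,-120.4,83.5);p=bot.sense()['position']
c=snap('scene');u,v=proj(c,[p[0],p[1],16]);print(u,v)
h=hsvof(c);H,S,V=h[...,0],h[...,1],h[...,2];win=np.zeros(H.shape,bool);win[310:340,280:310]=1
for k in comps(((H<5)|(H>175))&(S>190)&win,10): print(k[2],k[1])
```

```text
pos [ 581.9 -122.    58.6] yaw 83.53 rp [1.7999e+02 3.0000e-02] open 17.3 F [-0.1 -0.5  1.6]
wz 0.0 x 1.6 y 0.0
296.58564230969597 324.2310204798588
[290 323  11   6  28] [294.42857143 325.39285714]
```

>>> drive_tool(plan=[{"grip":0,"x":0,"y":0,"z":-10,"wx":0,"wy":0,"wz":0},{"grip":0,"x":0,"y":0,"z":-25,"wx":0,"wy":0,"wz":0},{"grip":0,"x":0,"y":0,"z":-30,"wx":0,"wy":0,"wz":0},{"grip":0,"x":0,"y":0,"z":-30,"wx":0,"wy":0,"wz":0},{"grip":0,"x":0,"y":0,"z":-5,"wx":0,"wy":0,"wz":-5.5}])

```text
time: 53.05
position: [583.0, -121.9, 162.6]
tool_rot: [3.137, 0.002, 1.555]
force: [-0.2, -0.8, -0.5]
opening: 17.2
grasp_force: 78.0
```

>>> drive_tool(plan=[{"grip":0,"x":-22,"y":-24,"z":0,"wx":0,"wy":0,"wz":0},{"grip":0,"x":-23,"y":-24,"z":0,"wx":0,"wy":0,"wz":0},{"grip":0,"x":-23,"y":-24,"z":0,"wx":0,"wy":0,"wz":0},{"grip":0,"x":-23,"y":-24,"z":0,"wx":0,"wy":0,"wz":0},{"grip":0,"x":-23,"y":-24,"z":0,"wx":0,"wy":0,"wz":0}])

```text
time: 53.55
position: [458.8, -234.1, 159.1]
tool_rot: [3.141, 0.0, 1.554]
force: [0.4, -0.4, -0.4]
opening: 16.5
grasp_force: 78.3
```

>>> drive_tool(plan=[{"grip":0,"x":-23,"y":-24,"z":0,"wx":0,"wy":0,"wz":0},{"grip":0,"x":-23,"y":-24,"z":0,"wx":0,"wy":0,"wz":0},{"grip":0,"x":-10,"y":-10,"z":0,"wx":0,"wy":0,"wz":0},{"grip":0,"x":0,"y":0,"z":0,"wx":0,"wy":0,"wz":0},{"grip":0,"x":0,"y":0,"z":0,"wx":0,"wy":0,"wz":0}])

```text
time: 54.05
position: [401.4, -288.4, 158.9]
tool_rot: [3.141, 0.0, 1.553]
force: [0.5, 0.8, -1.3]
opening: 17.1
grasp_force: 78.3
```

Run:
```python
from h import *
rel(383.5,-301.7,89)
```

```text
pos [ 401.4 -288.4  158.9] yaw 89.0 rp [1.7998e+02 1.0000e-02] open 17.1 F [ 0.5  0.8 -1.3]
wz -0.0 x -13.7 y -17.7
```

>>> drive_tool(plan=[{"grip":0,"x":-13.6,"y":-17.7,"z":0,"wx":0,"wy":0,"wz":0},{"grip":0,"x":0,"y":0,"z":0,"wx":0,"wy":0,"wz":0},{"grip":0,"x":0,"y":0,"z":0,"wx":0,"wy":0,"wz":0}])

```text
time: 54.35
position: [383.8, -301.4, 158.7]
tool_rot: [3.141, -0.0, 1.554]
force: [0.5, -0.8, -1.8]
opening: 16.8
grasp_force: 78.4
```

>>> drive_tool(plan=[{"grip":0,"x":0,"y":0,"z":10,"wx":0,"wy":0,"wz":0},{"grip":0,"x":0,"y":0,"z":10,"wx":0,"wy":0,"wz":0},{"grip":0,"x":0,"y":0,"z":0,"wx":0,"wy":0,"wz":0},{"grip":0,"x":0,"y":0,"z":0,"wx":0,"wy":0,"wz":0}])

```text
time: 54.75
position: [383.2, -301.6, 138.1]
tool_rot: [-3.141, -0.001, 1.554]
force: [-0.3, -0.5, -0.4]
opening: 17.0
grasp_force: 78.4
```

Run:
```python
from h import *
rel(383.5,-301.7,89)
```

```text
pos [ 383.2 -301.6  138.1] yaw 89.04 rp [-1.7996e+02 -4.0000e-02] open 17.0 F [-0.3 -0.5 -0.4]
wz 0.0 x -0.1 y 0.4
```

>>> drive_tool(plan=[{"grip":0,"x":0,"y":0.3,"z":8,"wx":0,"wy":0,"wz":0},{"grip":0,"x":0,"y":0,"z":8,"wx":0,"wy":0,"wz":0},{"grip":0,"x":0,"y":0,"z":0,"wx":0,"wy":0,"wz":0}])

```text
time: 55.05
position: [382.9, -301.5, 121.5]
tool_rot: [-3.14, -0.001, 1.554]
force: [0.6, 0.4, -0.8]
opening: 17.6
grasp_force: 78.4
```

Run:
```python
from h import *
rel(383.5,-301.7,89)
```

```text
pos [ 382.9 -301.5  121.5] yaw 89.02 rp [-1.7993e+02 -7.0000e-02] open 17.6 F [ 0.6  0.4 -0.8]
wz 0.0 x -0.2 y 0.6
```

>>> drive_tool(plan=[{"grip":0,"x":0,"y":0.5,"z":10,"wx":0,"wy":0,"wz":0},{"grip":0,"x":0,"y":0,"z":10,"wx":0,"wy":0,"wz":0},{"grip":0,"x":0,"y":0,"z":10,"wx":0,"wy":0,"wz":0},{"grip":0,"x":0,"y":0,"z":0,"wx":0,"wy":0,"wz":0}])

```text
time: 55.45
position: [383.3, -301.4, 91.1]
tool_rot: [-3.14, -0.002, 1.554]
force: [-0.0, 0.3, -0.7]
opening: 16.6
grasp_force: 78.4
```

>>> drive_tool(plan=[{"grip":0,"x":0,"y":0,"z":10,"wx":0,"wy":0,"wz":0},{"grip":0,"x":0,"y":0,"z":8,"wx":0,"wy":0,"wz":0},{"grip":0,"x":0,"y":0,"z":6,"wx":0,"wy":0,"wz":0},{"grip":0,"x":0,"y":0,"z":0,"wx":0,"wy":0,"wz":0},{"grip":0,"x":0,"y":0,"z":0,"wx":0,"wy":0,"wz":0}])

```text
time: 55.95
position: [383.9, -302.0, 68.5]
tool_rot: [-3.142, -0.0, 1.554]
force: [-0.2, -0.8, -1.3]
opening: 17.1
grasp_force: 78.4
```

Run:
```python
from h import *
rel(383.5,-301.7,89)
```

```text
pos [ 383.9 -302.    68.5] yaw 89.02 rp [-180.   -0.] open 17.1 F [-0.2 -0.8 -1.3]
wz 0.0 x 0.2 y -0.4
```

>>> drive_tool(plan=[{"grip":0,"x":0,"y":-0.3,"z":3,"wx":0,"wy":0,"wz":0},{"grip":0,"x":0,"y":0,"z":2.5,"wx":0,"wy":0,"wz":0},{"grip":0,"x":0,"y":0,"z":0,"wx":0,"wy":0,"wz":0}])

```text
time: 56.25
position: [383.5, -301.8, 62.9]
tool_rot: [-3.141, -0.0, 1.554]
force: [0.0, -0.5, -1.8]
opening: 17.4
grasp_force: 78.4
```

>>> drive_tool(plan=[{"grip":0,"x":0,"y":0,"z":1,"wx":0,"wy":0,"wz":0},{"grip":0,"x":0,"y":0,"z":0,"wx":0,"wy":0,"wz":0}])

```text
time: 56.45
position: [383.6, -301.9, 62.1]
tool_rot: [3.142, 0.0, 1.554]
force: [-0.7, 0.1, -1.0]
opening: 16.8
grasp_force: 78.4
```

>>> drive_tool(plan=[{"grip":0,"x":0,"y":0,"z":0.7,"wx":0,"wy":0,"wz":0},{"grip":0,"x":0,"y":0,"z":0,"wx":0,"wy":0,"wz":0}])

```text
time: 56.65
position: [383.6, -302.0, 61.6]
tool_rot: [3.141, 0.0, 1.554]
force: [0.2, 0.6, 4.1]
opening: 16.9
grasp_force: 78.8
```

>>> drive_tool(plan=[{"grip":0.35,"x":0,"y":0,"z":0,"wx":0,"wy":0,"wz":0},{"grip":0.6,"x":0,"y":0,"z":0,"wx":0,"wy":0,"wz":0},{"grip":1,"x":0,"y":0,"z":0,"wx":0,"wy":0,"wz":0},{"grip":1,"x":0,"y":0,"z":0,"wx":0,"wy":0,"wz":0},{"grip":1,"x":0,"y":0,"z":0,"wx":0,"wy":0,"wz":0}])

```text
time: 57.15
position: [383.6, -301.9, 61.4]
tool_rot: [-3.142, 0.0, 1.554]
force: [-1.1, -0.1, 0.7]
opening: 84.6
grasp_force: 0.0
```

>>> drive_tool(plan=[{"grip":1,"x":0,"y":0,"z":0,"wx":0,"wy":0,"wz":0},{"grip":1,"x":0,"y":0,"z":-15,"wx":0,"wy":0,"wz":0},{"grip":1,"x":0,"y":0,"z":-25,"wx":0,"wy":0,"wz":0},{"grip":1,"x":0,"y":0,"z":-30,"wx":0,"wy":0,"wz":0},{"grip":1,"x":0,"y":0,"z":-40,"wx":0,"wy":0,"wz":0}])

```text
time: 57.65
position: [383.0, -301.4, 171.7]
tool_rot: [-3.14, -0.002, 1.554]
force: [-0.1, 0.0, -0.2]
opening: 85.2
grasp_force: 0.0
```

>>> drive_tool(plan=[{"grip":1,"x":0,"y":0,"z":-20,"wx":0,"wy":0,"wz":0},{"grip":1,"x":-30,"y":0,"z":0,"wx":0,"wy":0,"wz":0},{"grip":1,"x":-30,"y":0,"z":0,"wx":0,"wy":0,"wz":0},{"grip":1,"x":-30,"y":0,"z":0,"wx":0,"wy":0,"wz":0},{"grip":1,"x":-30,"y":0,"z":0,"wx":0,"wy":0,"wz":0}])

```text
time: 58.15
position: [381.4, -423.0, 191.5]
tool_rot: [3.141, 0.0, 1.554]
force: [0.8, 0.8, 0.2]
opening: 85.2
grasp_force: 0.0
```

Run:
```python
from h import *
rel(383.5,-301.7,89)
s=snap('top');c=snap('scene','fin_s.png');cv2.imwrite('pics/fin_t.png',s['pixels'][:,:,::-1])
h=hsvof(s);H,S,V=h[...,0],h[...,1],h[...,2]
red=((H<6)|(H>174))&(S>150)&(V>60); win=np.zeros(H.shape,bool);win[150:200,258:390]=1
m=cv2.morphologyEx((red&win).astype(np.uint8),cv2.MORPH_CLOSE,np.ones((15,5)))
for k,ce,st in comps(m,60): r=rect(s,k,32);print(r)
for k in caps(s):print('table',*k)
h=hsvof(c);H,S,V=h[...,0],h[...,1],h[...,2];win=np.zeros(H.shape,bool);win[235:325,145:205]=1
for k in comps((H>18)&(H<34)&(S>120)&(V>60)&win,10):print('yel scene',k[2])
scaps(c)
```

```text
pos [ 381.4 -423.   191.5] yaw 89.03 rp [1.7999e+02 1.0000e-02] open 85.2 F [0.8 0.8 0.2]
wz 0.0 x 121.3 y 0.0
(array([656.28601074,  90.01153564]), np.float64(93.1437575868455), np.float64(84.87155604875956), 83.78717041015625)
(array([653.54760742, -39.85398102]), np.float64(56.96997905290995), np.float64(36.173413043388464), -6.515983581542969)
(array([646.69055176, -99.3840332 ]), np.float64(56.75894237078104), np.float64(38.03911281145487), -5.748161315917969)
yel scene [160 250  17  29 266]
yel scene [191 270  14   8  78]
  sc [285 212  18  29] [293.2 225.9] [302.  35.]
  sc [  0 252  12  54] [  3.6 280.9] [ 117. -607.]
  sc [379 282  51  41] [401.9 303.2] [659.  91.]
  sc [336 317  28  26] [347.9 330.1] [656. -47.]
  sc [290 321  12   9] [295.2 324.8] [ 586. -128.]
  sc [309 328  28  26] [321.  341.2] [ 650. -107.]
```

View pics/fin_s.png

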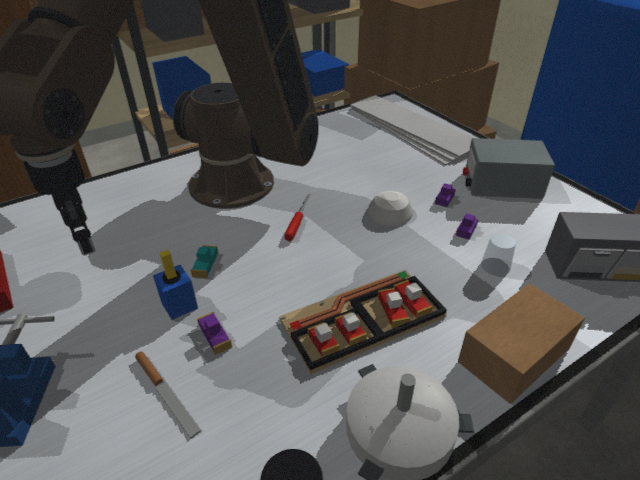

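Run:
```python
from h import *
O=np.array([622.6,10.7]);t=np.radians(-6.5);ex=np.array([np.cos(t),np.sin(t)]);ey=np.array([-np.sin(t),np.cos(t)])
def tr(p): p=p[:2]-O; return np.array([p@ex,p@ey]).round(1)
s=snap('top');c=snap('scene')
h=hsvof(s);H,S,V=h[...,0],h[...,1],h[...,2]
red=((H<6)|(H>174))&(S>150)&(V>60);win=np.zeros(H.shape,bool);win[150:200,258:390]=1
for k,ce,st in comps(red&win,12): print('red',st,tr(onplane(s,*ce,32)))
for k,ce,st in comps((S<60)&(V>110)&win,8): print('white',st,tr(onplane(s,*ce,56)))
for r in range(156,196,2): print(r,''.join('R' if red[r,q] else ('W' if S[r,q]<60 and V[r,q]>100 else ('k' if V[r,q]<60 else '.')) for q in range(258,328)))
q=c;h=hsvof(c);H,S,V=h[...,0],h[...,1],h[...,2];win=np.zeros(H.shape,bool);win[275:355,300:440]=1
for k,ce,st in comps((S<50)&(V>130)&win,15): print('sc white',st,tr(onplane(c,*ce,52)))
```

```text
red [269 159  17  34 323] [ 21.2 109.1]
red [286 160  24  34 324] [23.6 60.6]
red [334 165  16  23 165] [ 33.5 -46. ]
red [359 167  16  23 168] [  34.  -104.7]
white [258 150 132  29 803] [ 84.2 -34.4]
white [271 169  11  11 109] [ 22.  111.1]
white [290 169  13  13 118] [23.9 62.2]
white [337 169  11  12 116] [ 35.1 -46. ]
white [362 172  11  11 116] [  34.3 -106.7]
156 WWWkkkk..kkkkkkkkkkkkkkkkkkkkkkkkkkkkkkkkkkkkkkkkkkk................W.
158 WWWkkk.........................kkkkkk.......kkkkkkkkkkkkkkkkkkkkkkkkkk
160 WW.kkk........RRRRRRRRRRRR...........RRRR............kkkkkkkkkkkkkkkkk
162 WW.kkk........RRRRRRRRRRRRRR.........RRRRRRRRRR.................kkkkkk
164 WWkkkk.......RRRRRRRRRRRRRRR........RRRRRRRRRRRRRRRR...........kkkkkk.
166 WWkkkk.......RRRRRRRRRRRRRRR.......RRRRRRRRRRRRRRRR............kkkkkk.
168 WWkkk...........RRRRRRRRRRRR........RRRRRRRRRRRRRR.............kkkkkk.
170 W.kkk.........WWWWWWWWWW.RRR.......WWWWWWW.RRRRRRR............kkkkkkk.
172 W.kkk........WWWWWWWWWWW.RR.......WWWWWWWWWWW.RRR.............kkkkkkk.
174 Wkkkk........WWWWWWWWWWW.RR......WWWWWWWWWWWW.RR...
[... 394 characters left out ...]

186 kkkk.......RRRRRRRRRRRRRRR...RRRRRRRRRRRRRRR.................kkkkkk...
188 kkk........RRRRRRRRRRRRRRR..RRRRRRRRRRRRRRRR.................kkkkkk...
190 kkk........RRRRRRRRRRRRRRR...RRRRRRRRRRRRRR..................kkkkkk...
192 kkk...................RRR..........RRRRRRR...................kkkkkkkkk
194 kkk..........................................................kkkkkkkkk
sc white [ 300  275   90   33 1524] [-61.5 -41.6]
sc white [410 275  30  26 339] [ 28.8 152.3]
sc white [407 283  14  10  80] [ 23.  112.4]
sc white [389 292  13   9  80] [25.2 62.9]
sc white [344 313  15  11  96] [ 36.4 -45.8]
sc white [317 324  14  10  95] [  36.  -106.3]
sc white [ 370  324   70   31 1110] [148.1  29.8]
```

Run:
```python
from h import *
s=snap('top')
h=hsvof(s);H,S,V=h[...,0],h[...,1],h[...,2]
red=((H<6)|(H>174))&(S>150)&(V>60);win=np.zeros(H.shape,bool);win[150:200,258:325]=1
for k,ce,st in comps(red&win,100):
    m=cv2.morphologyEx(np.pad(k.astype(np.uint8),0),cv2.MORPH_CLOSE,np.ones((9,3)))
    print(rect(s,m,32), onplane(s,295.5,174.5,56)[:2])
wt=[(k,ce) for k,ce,st in comps((S<60)&(V>100)&win,60) if st[2]<20]
for k,ce in wt: print('white',ce,onplane(s,*ce,56)[:2].round(1))
rel(664,60,83.5)
```

```text
(array([657.89031982, 117.7300415 ]), np.float64(82.06171870745096), np.float64(37.68505931414042), -6.21282958984375) [654.40692539  71.71544288]
(array([654.54455566,  68.50576782]), np.float64(81.96852565325175), np.float64(38.78979945696268), -19.256736755371094) [654.40692539  71.71544288]
white [275.91150442 173.95575221] [656.8 118.5]
white [296.42975207 174.95041322] [653.3  69.5]
pos [ 381.3 -421.2  191.2] yaw 89.01 rp [-1.7997e+02 -4.0000e-02] open 85.4 F [-0.6  0.4 -0.3]
wz 5.5 x 510.1 y 226.4
```

>>> drive_tool(plan=[{"grip":1,"x":0,"y":0,"z":0,"wx":0,"wy":0,"wz":6.1},{"grip":1,"x":0,"y":0,"z":0,"wx":0,"wy":0,"wz":6.1},{"grip":1,"x":0,"y":0,"z":0,"wx":0,"wy":0,"wz":6.1},{"grip":1,"x":39,"y":7,"z":0,"wx":0,"wy":0,"wz":0},{"grip":1,"x":39,"y":7,"z":0,"wx":0,"wy":0,"wz":0}])

```text
time: 58.9
position: [420.5, -351.3, 191.5]
tool_rot: [-3.141, -0.0, 1.233]
force: [0.3, -0.3, -0.0]
opening: 85.4
grasp_force: 0.0
```

>>> drive_tool(plan=[{"grip":1,"x":39,"y":7,"z":0,"wx":0,"wy":0,"wz":0},{"grip":1,"x":39,"y":7,"z":0,"wx":0,"wy":0,"wz":0},{"grip":1,"x":39,"y":7,"z":0,"wx":0,"wy":0,"wz":0},{"grip":1,"x":39,"y":7,"z":0,"wx":0,"wy":0,"wz":0},{"grip":1,"x":39,"y":7,"z":0,"wx":0,"wy":0,"wz":0}])

```text
time: 59.4
position: [518.1, -177.7, 191.7]
tool_rot: [3.141, 0.0, 1.235]
force: [0.5, -0.9, 0.5]
opening: 85.2
grasp_force: 0.0
```

>>> drive_tool(plan=[{"grip":1,"x":39,"y":7,"z":0,"wx":0,"wy":0,"wz":0},{"grip":1,"x":39,"y":7,"z":0,"wx":0,"wy":0,"wz":0},{"grip":1,"x":39,"y":7,"z":0,"wx":0,"wy":0,"wz":0},{"grip":1,"x":39,"y":7,"z":0,"wx":0,"wy":0,"wz":0},{"grip":1,"x":39,"y":7,"z":0,"wx":0,"wy":0,"wz":0}])

```text
time: 59.9
position: [615.2, -5.2, 191.7]
tool_rot: [3.142, 0.0, 1.236]
force: [0.6, -0.8, -0.3]
opening: 85.5
grasp_force: 0.0
```

>>> drive_tool(plan=[{"grip":1,"x":39,"y":7,"z":0,"wx":0,"wy":0,"wz":0},{"grip":1,"x":39,"y":7,"z":0,"wx":0,"wy":0,"wz":0},{"grip":1,"x":0,"y":0,"z":40,"wx":0,"wy":0,"wz":0},{"grip":1,"x":0,"y":0,"z":40,"wx":0,"wy":0,"wz":0},{"grip":1,"x":0,"y":0,"z":40,"wx":0,"wy":0,"wz":0}])

```text
time: 60.4
position: [653.4, 62.7, 70.5]
tool_rot: [3.141, -0.0, 1.236]
force: [1.1, 0.4, -0.6]
opening: 85.2
grasp_force: 0.0
```

>>> drive_tool(plan=[{"grip":1,"x":0,"y":0,"z":0,"wx":0,"wy":0,"wz":0},{"grip":1,"x":0,"y":0,"z":0,"wx":0,"wy":0,"wz":0}])

```text
time: 60.6
position: [654.1, 61.7, 72.2]
tool_rot: [-3.141, 0.0, 1.235]
force: [0.2, -0.0, 1.0]
opening: 85.4
grasp_force: 0.0
```

Run:
```python
from h import *
rel(657,69.5,70.7)
c=snap('scene');scaps(c)
```

```text
pos [654.1  61.7  72.2] yaw 70.76 rp [-1.7998e+02  1.0000e-02] open 85.4 F [ 0.2 -0.   1. ]
wz 0.1 x 8.3 y 0.2
  sc [285 212  18  29] [293.1 226.1] [302.  34.]
  sc [  0 252  12  55] [  3.7 281.6] [ 120. -607.]
  sc [379 286  51  37] [401.6 304.8] [662.  88.]
  sc [336 317  29  26] [347.9 330.1] [656. -47.]
  sc [290 321  12   9] [295.3 324.8] [ 586. -127.]
  sc [309 328  28  26] [320.7 341.2] [ 650. -107.]
```

>>> drive_tool(plan=[{"grip":1,"x":8.3,"y":0,"z":0,"wx":0,"wy":0,"wz":0},{"grip":1,"x":0,"y":0,"z":20,"wx":0,"wy":0,"wz":0},{"grip":1,"x":0,"y":0,"z":20,"wx":0,"wy":0,"wz":0},{"grip":1,"x":0,"y":0,"z":0,"wx":0,"wy":0,"wz":0},{"grip":1,"x":0,"y":0,"z":0,"wx":0,"wy":0,"wz":0}])

```text
time: 61.15
position: [657.7, 69.3, 32.9]
tool_rot: [3.14, -0.0, 1.234]
force: [-0.9, 0.4, 0.5]
opening: 85.2
grasp_force: 0.0
```

Run:
```python
from h import *
rel(657,69.5,70.7)
```

```text
pos [657.7  69.3  32.9] yaw 70.73 rp [ 1.7991e+02 -3.0000e-02] open 85.2 F [-0.9  0.4  0.5]
wz 0.0 x -0.1 y -0.7
```

>>> drive_tool(plan=[{"grip":1,"x":0,"y":-0.5,"z":15,"wx":0,"wy":0,"wz":0},{"grip":1,"x":0,"y":0,"z":10,"wx":0,"wy":0,"wz":0},{"grip":1,"x":0,"y":0,"z":6,"wx":0,"wy":0,"wz":0},{"grip":1,"x":0,"y":0,"z":0,"wx":0,"wy":0,"wz":0},{"grip":0,"x":0,"y":0,"z":0,"wx":0,"wy":0,"wz":0}], grip_force=50)

```text
time: 61.65
position: [656.6, 69.1, 0.3]
tool_rot: [-3.141, 0.0, 1.234]
force: [0.7, 0.0, 0.2]
opening: 73.4
grasp_force: 0.0
```

>>> drive_tool(plan=[{"grip":0,"x":0,"y":0,"z":0,"wx":0,"wy":0,"wz":0},{"grip":0,"x":0,"y":0,"z":0,"wx":0,"wy":0,"wz":0},{"grip":0,"x":0,"y":0,"z":0,"wx":0,"wy":0,"wz":0},{"grip":0,"x":0,"y":0,"z":0,"wx":0,"wy":0,"wz":0},{"grip":0,"x":0,"y":0,"z":0,"wx":0,"wy":0,"wz":0}])

```text
time: 62.15
position: [656.8, 69.2, 0.8]
tool_rot: [3.141, -0.0, 1.234]
force: [-0.9, -0.1, 5.2]
opening: 22.6
grasp_force: 50.8
```

>>> drive_tool(plan=[{"grip":0,"x":0,"y":0,"z":-10,"wx":0,"wy":0,"wz":0},{"grip":0,"x":0,"y":0,"z":-20,"wx":0,"wy":0,"wz":0},{"grip":0,"x":0,"y":0,"z":0,"wx":0,"wy":0,"wz":-6.4},{"grip":0,"x":0,"y":0,"z":0,"wx":0,"wy":0,"wz":-6.4},{"grip":0,"x":0,"y":0,"z":0,"wx":0,"wy":0,"wz":0}])

```text
time: 62.65
position: [656.5, 69.1, 30.8]
tool_rot: [3.141, 0.0, 1.459]
force: [-0.0, -0.2, -1.7]
opening: 22.9
grasp_force: 50.1
```

Run:
```python
from h import *
rel(654.3,55.4,83.5)
```

```text
pos [656.5  69.1  30.8] yaw 83.61 rp [179.99   0.  ] open 22.9 F [-0.  -0.2 -1.7]
wz 0.1 x -13.9 y -0.6
```

>>> drive_tool(plan=[{"grip":0,"x":-14,"y":-0.6,"z":0,"wx":0,"wy":0,"wz":0.1},{"grip":0,"x":0,"y":0,"z":15,"wx":0,"wy":0,"wz":0},{"grip":0,"x":0,"y":0,"z":10,"wx":0,"wy":0,"wz":0},{"grip":0,"x":0,"y":0,"z":0,"wx":0,"wy":0,"wz":0},{"grip":0,"x":0,"y":0,"z":0,"wx":0,"wy":0,"wz":0}])

```text
time: 63.15
position: [654.1, 55.4, 4.6]
tool_rot: [-3.14, 0.0, 1.456]
force: [-0.7, 0.6, -0.4]
opening: 22.9
grasp_force: 50.1
```

Run:
```python
from h import *
rel(654.3,55.4,83.5)
```

```text
pos [654.1  55.4   4.6] yaw 83.4 rp [-1.7993e+02  1.0000e-02] open 22.9 F [-0.7  0.6 -0.4]
wz -0.1 x 0.0 y 0.2
```

>>> drive_tool(plan=[{"grip":0,"x":0,"y":0,"z":2,"wx":0,"wy":0,"wz":0},{"grip":0,"x":0,"y":0,"z":1.5,"wx":0,"wy":0,"wz":0},{"grip":0,"x":0,"y":0,"z":0,"wx":0,"wy":0,"wz":0},{"grip":0,"x":0,"y":0,"z":1,"wx":0,"wy":0,"wz":0},{"grip":0,"x":0,"y":0,"z":0,"wx":0,"wy":0,"wz":0}])

```text
time: 63.65
position: [654.4, 55.3, 0.9]
tool_rot: [3.141, 0.0, 1.456]
force: [0.2, -1.1, -1.2]
opening: 23.2
grasp_force: 50.1
```

>>> drive_tool(plan=[{"grip":0,"x":0,"y":0,"z":0.7,"wx":0,"wy":0,"wz":0},{"grip":0,"x":0,"y":0,"z":0,"wx":0,"wy":0,"wz":0}])

```text
time: 63.85
position: [654.4, 55.3, 0.8]
tool_rot: [3.141, 0.0, 1.456]
force: [-2.4, 0.1, 4.4]
opening: 23.0
grasp_force: 50.9
```

Contact; release, rise and clear away so both views are open.

>>> drive_tool(plan=[{"grip":1,"x":0,"y":0,"z":-0.5,"wx":0,"wy":0,"wz":0},{"grip":1,"x":0,"y":0,"z":0,"wx":0,"wy":0,"wz":0},{"grip":1,"x":0,"y":0,"z":0,"wx":0,"wy":0,"wz":0},{"grip":1,"x":0,"y":0,"z":0,"wx":0,"wy":0,"wz":0},{"grip":1,"x":0,"y":0,"z":0,"wx":0,"wy":0,"wz":0}])

```text
time: 64.35
position: [654.4, 55.3, 0.6]
tool_rot: [3.142, 0.0, 1.456]
force: [0.1, -0.1, -0.1]
opening: 85.5
grasp_force: 0.0
```

>>> drive_tool(plan=[{"grip":1,"x":0,"y":0,"z":-20,"wx":0,"wy":0,"wz":0},{"grip":1,"x":0,"y":0,"z":-40,"wx":0,"wy":0,"wz":0},{"grip":1,"x":0,"y":0,"z":-45,"wx":0,"wy":0,"wz":0},{"grip":1,"x":0,"y":0,"z":-45,"wx":0,"wy":0,"wz":0},{"grip":1,"x":0,"y":-35,"z":0,"wx":0,"wy":0,"wz":0}])

```text
time: 64.85
position: [624.4, 58.9, 156.6]
tool_rot: [3.13, -0.001, 1.455]
force: [-0.6, 0.2, -0.6]
opening: 85.5
grasp_force: 0.0
```

>>> drive_tool(plan=[{"grip":1,"x":0,"y":-35,"z":0,"wx":0,"wy":0,"wz":0},{"grip":1,"x":0,"y":-35,"z":0,"wx":0,"wy":0,"wz":0},{"grip":1,"x":0,"y":-35,"z":0,"wx":0,"wy":0,"wz":0},{"grip":1,"x":0,"y":0,"z":0,"wx":0,"wy":0,"wz":0},{"grip":1,"x":0,"y":0,"z":0,"wx":0,"wy":0,"wz":0}])

```text
time: 65.35
position: [515.4, 71.4, 151.2]
tool_rot: [3.14, -0.0, 1.456]
force: [0.5, 0.4, 0.8]
opening: 85.4
grasp_force: 0.0
```

Run:
```python
from h import *
rel(654.3,55.4,83.5)
O=np.array([622.6,10.7]);t=np.radians(-6.5);ex=np.array([np.cos(t),np.sin(t)]);ey=np.array([-np.sin(t),np.cos(t)])
s=snap('top');c=snap('scene')
h=hsvof(s);H,S,V=h[...,0],h[...,1],h[...,2]
red=((H<6)|(H>174))&(S>150)&(V>60);win=np.zeros(H.shape,bool);win[150:200,258:390]=1
for k,ce,st in comps(red&win,80):
    r=rect(s,cv2.morphologyEx(k.astype(np.uint8),cv2.MORPH_CLOSE,np.ones((9,3))),32);print(r,'tray',((r[0]-O)@ex).round(1),((r[0]-O)@ey).round(1))
h=hsvof(c);H,S,V=h[...,0],h[...,1],h[...,2];win=np.zeros(H.shape,bool);win[235:325,145:205]=1
for k in comps((H>18)&(H<34)&(S>120)&(V>60)&win,10):print('yel scene',k[2])
scaps(c)
```

```text
pos [515.4  71.4 151.2] yaw 83.44 rp [179.93  -0.  ] open 85.4 F [0.5 0.4 0.8]
wz -0.1 x -0.2 y 139.8
(array([665.26477051, 116.95626831]), np.float64(67.23182368791971), np.float64(37.627365832695105), -6.21282958984375) tray 30.4 110.4
(array([662.72821045,  54.84937286]), np.float64(60.1489837220994), np.float64(38.39272380388651), -6.817634582519531) tray 34.9 48.4
(array([653.56005859, -39.74411011]), np.float64(56.96997523821268), np.float64(36.39407420671854), -6.515235900878906) tray 36.5 -46.6
(array([646.61535645, -99.40671539]), np.float64(56.72634196794901), np.float64(38.58462977922831), -6.7192840576171875) tray 36.3 -106.7
yel scene [160 250  17  29 269]
yel scene [191 270  14   7  78]
  sc [285 212  18  29] [293.2 226.1] [302.  34.]
  sc [  0 252  12  54] [  3.6 281. ] [ 118. -607.]
  sc [395 282  35  34] [410.3 299. ] [659. 114.]
  sc [370 291  35  36] [385.4 309.3] [653.  51.]
  sc [336 318  29  25] [348.  330.2] [656. -47.]
  sc [290 321  12   9] [295.3 324.7] [ 586. -127.]
  sc [309 328  28  26] [320.9 341.2] [ 650. -107.]
```

```bash
python3 -c "
from station import finish_job
print(finish_job())"
```

```text
the job is handed in; nothing more can be done
None
```

All four red capacitors lie squared in their rows; a knock turned one long capacitor during or after the tracing, and I reset it once the wand was back. The seam was traced from the green pad to the red at about 2 cm/s. The wand stands in its stand, and I handed the job in at about 65 s without being shown a verdict.

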